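# Clamp the bearing housing and hold its cap over the dowels

## Robot

A 7-joint arm with a two-finger parallel gripper is mounted at the origin on a cart in front of the work surface, level with it; the furniture and walls round the work are solid. World frame = base frame: x ahead of the robot, y to its left, z up, the work surface at z = 0. Lengths are in mm, angles in degrees, forces in N, time in s.
With the tool pointing down it reaches from about 425 to 950 mm from the base axis. Payload 16.7 kg.
Tool frame: the origin (TCP) lies between the finger pads; the fingertips stand 14 mm ahead of it and the grasp point (between the pads) lies 5 mm behind it; z points along the fingers, y is the direction in which the jaws open and shut (so a half turn about z gives the same grasp; the last joint's range is limited). The gripper opens to 94 mm and grips with 3 to 60 N. Pads are 16 mm wide; open, the fingers measure 119 mm over their backs; the gripper's body (75 mm by 177 mm) begins 78 mm behind the grasp point.
Start: joints at [-78.925, 24.414, 4.234, 92.017, -1.954, 63.644, -3.845], TCP at [226.888, 635.686, 219.467] pointing down, gripper open.
Joint ranges: [-163.25, 163.25], [-28.42, 122.38], [-70.27, 78.77], [12.13, 141.07], [-58.53, 238.53], [9.26, 117.41], [-156.51, 156.51]. Speed limits (degrees/s): [108.29, 108.29, 136.94, 136.94, 172.46, 172.46, 172.46].

## Interface

Orientations are given as [roll, pitch, yaw] about the fixed x, y, z axes, in that order (R = Rz(yaw) Ry(pitch) Rx(roll)).
In Python, from workcell import manip, cams gives the robot as it stands.
- The arm moves only by the tool arm_command, never from a script. Its argument "commands" is one flat list of numbers, 4 for each row, row after row: the shift along the tool's x, y, z in cm, then the turn about the tool's z in degrees. In form: [x, y, z, roll, x, y, z, roll, ...]. A call has 1 to 20 rows; each row shifts and turns the pose as measured when the row begins, along the tool's axes as they then stand; what a row does not reach is not made up. A row lasts 1/12 s, in which the tool goes at most 41.7 mm and 7.16 degrees, less where a joint would pass 70% of its speed; a pose out of reach is approached as far as the arm can. A call with a gripper value outside its range is refused whole. "claw" is the finger opening in cm, from 0 to 9.4, set as the call begins (left out, the last holds). The fingers move at their own pace and stop on an object; "force" is the grip in N (left out, the last holds). Time passes only in rows, so rows that do not move let the fingers close. It gives the time, the measured TCP pose, the force and the opening at its end, in the units of the state.
- manip.get_state(): the state, without advancing time (a new reading comes with each control period).
- cams.get_image(name): name is "scene" or "side" or "wrist"; returns a dict with "image" (400x640x3 uint8, blue, green, red), "z_map" (400x640 float32, mm along the optical axis (not along the pixel's ray), 0 where there is no reading), "K" (3x3 intrinsics, pixels), "R" (3x3) and "t" (3): a world point X has camera coordinates R X + t. Camera axes: x right, y down, z forward; pixel columns grow to the right and rows downward; lengths in mm; the calibration is good to about 2 mm. A picture is of the moment at which its call begins.
- manip.close_job(): hands the job in, once; it reports no verdict.
The state is a dict: "time": time; "joint_pos": joint angles; "qd": joint speeds; "joint_torque": joint torques, N m; "tool_pos": TCP position; "tool_rot": TCP orientation; "wrist_force": force on the tool from outside, world axes, zero at the start; "wrist_torque": the same for the moment, N m; "finger_gap": finger opening in mm.
Only numpy, scipy, OpenCV 4.12 (cv2) and the standard library are available. Lean on these libraries where they do the work, as an engineer would, in place of code of your own. Each camera call takes 0.05 s, during which the arm holds its last target.

## Task

Turn the vise crank clockwise, as seen from the crank, until the sliding jaw holds the lower half of the split bearing housing tight between the jaws. Then pick up the housing's cap from the bench, carry it over the things in between, and hold it level just above the two dowels of the clamped half: lined up with them the long way, clear of them by no more than a finger's breadth and never touching, so that sealant can be run round the joint. Finish there with the cap still held in the gripper, and leave the tape measure, the cast hub, the hex key and the screws where they are.

Things in the scene. Friction and masses are not known exactly. Their poses are not given: they have to be found in the camera images.
- vise: grey machine vise, bolted down, its sub-plate 176 x 84 mm. Origin on the bench under the vise; x runs along the screw, from the crank towards the fixed jaw, z up. The bed on which the housing stands is 46 mm above the bench, the jaws reach to 78 mm and are 100 mm wide along y; the fixed jaw's gripping face lies at x = +20 mm
- crank (a joint): turn of the crank in rad, growing as the vise closes (clockwise seen from the crank's end, positive about vise +x), 5 mm of jaw travel per turn: 0 fully open, 13.8 when the jaw has the housing home against the fixed jaw. Turning takes 6 to 9 N at the grip; past 13.8 it stiffens within 0.5 to 1 rad, and 14 N in all is firm. It stays where it is left
- grip_mid (a point): middle of the crank's revolving black handgrip, where it can be pinched: a bar 16 mm thick and 58 mm long that lies parallel to the vise's x axis, sticks out towards -x and turns freely on its pin, so that fingers can keep hold of it and stay pointing down all the way round. It goes round crank_centre at a radius of 32 mm, from 30 to 94 mm above the bench
- crank_centre (a point): point on the screw's axis, 62 mm above the bench, about which grip_mid goes round (in the vise's y-z plane); fixed to the vise, 168 mm from its origin towards -x
- jaw: the sliding jaw with its steel plate, 100 mm wide and 32 mm high. Origin on the vise bed, at the middle of the lower edge of its gripping face; axes as the vise. Fully open it is at x = -31 mm of the vise; closing moves it along +x until it meets the 40 mm wide housing, pushed home against the fixed jaw, at x = -20 mm. Casting and jaws are hard and do not give
- housing: lower half of a split bearing housing, bare aluminium, loose between the jaws: 40 mm wide (x, between the jaws), 94 mm long (y, along the jaws), 52 mm high, with a half-round trough of 40 mm running along x through its top. Origin at the centre of its underside, z up
- joint_face (a point): centre of the housing's upper joint face, 52 mm above its origin; axes as the housing. Two round dowel sleeves, 10 mm thick, stand 6 mm proud of this face at y = +37 and -37 mm
- cap: the housing's cap, bare aluminium, 0.2 kg, standing on the bench on its joint face: an arch 40 mm wide (x) and 34 mm high over a half-round opening of 40 mm that runs along x, with an ear 18 mm high and a hole of 11 mm at each end (y = +37 and -37 mm); 94 mm long (y). Origin at the centre of its joint face (underside), z up. Grip the crown of the arch across its two flat faces, 40 mm apart along x: metal there from 20 to 34 mm above the origin. It fits either way round
- tape_measure: yellow and black pocket tape measure, 65 x 73 x 40 mm, standing on the bench between the cap and the vise; leave it. Origin at the centre of its underside
- cast_hub: round cast hub, 62 mm across and 31 mm high, near the cap; leave it. Origin at the centre of its underside
- hex_key: black L-shaped hex key, 83 x 31 x 6 mm, lying at the front of the bench; leave it. Origin at its centre
- screw_0: one of two dark socket-head screws for the cap, 13 mm across and 36 mm high, stood on their heads at the back of the bench; leave it. Origin at the centre of its underside
- screw_1: one of two dark socket-head screws for the cap, 13 mm across and 36 mm high, stood on their heads at the back of the bench; leave it. Origin at the centre of its underside

How it is judged (in metres and radians):
On the way, in this order (a step that is already met when the one before it is completed fails the run):
1. the housing is clamped: the sliding jaw presses on it (contact force between jaw and housing above 40 N and angle between housing's own z axis and vertical below 0.05 rad), for 0.2 s.
2. the cap is lifted clear of the bench (height (world z) of cap above 0.06 m and contact force between the fingers and cap above 1 N), for 0.1 s.
At the end, for the whole second after the job is handed in: Jaw presses the housing with over 40 N, housing flat on the bed. Cap still in the gripper, at rest, touching neither housing nor vise, its underside 6.5 to 22 mm above the joint face (dowels stand 6 mm proud), centred within 4 mm, turned and tilted less than 5 degrees from it (all of step 1 and z of housing in the frame of vise between 0.043 and 0.05 m and horizontal distance between cap and joint_face below 0.004 m and z of cap in the frame of joint_face between 0.0065 and 0.022 m and angle between the y axis of cap and the y axis of joint_face, either way round below 0.087 rad and angle between cap's own z axis and vertical below 0.087 rad and contact force between the fingers and cap above 1 N and contact force between cap and housing below 0.2 N and contact force between cap and vise below 0.2 N and linear speed of cap below 0.02 m/s); the arm keeps its last pose, push and grip.
It fails at once if the cap touches the housing or the vise (contact force between cap and housing above 0.5 N or contact force between cap and vise above 0.5 N).
It fails at once if a bystander is shifted or knocked over (distance of any of tape_measure, cast_hub, hex_key, screw_0, screw_1 from where it was at the start of the episode above 0.02 m).
It also fails if it takes over 69 s, if anything falls off the work surface, if the arm or the gripper's body presses on something with over 40 N, if the wrist force passes 120 N, or if a joint passes its speed limit or range.

## Working session

There is one attempt and no reset: what is moved stays moved. The work goes in short steps, Python scripts to look and compute and a tool call to move; the robot and the scene stay as the last step left them, time stands still between calls to the robot, and variables do not carry over. Pictures are saved under pics/ and viewed, and the job is handed in when it is done.

Besides the shell and the picture viewer there is one more tool, called after "Call:" as name(argument=value, ...) on one line, values as JSON. arm_command: Moves the arm, as the interface text tells. Its arguments: {"type":"object","properties":{"commands":{"type":"array","items":{"type":"number"}},"claw":{"type":"number"},"force":{"type":"number"}},"required":["commands"]}

```bash
mkdir -p pics
python3 - <<'E'
from workcell import manip,cams
import cv2,numpy as np
s=manip.get_state()
for k,v in s.items(): print(k,v)
for n in ["scene","side","wrist"]:
    d=cams.get_image(n); cv2.imwrite(f"pics/{n}0.png",d["image"]); np.savez(f"{n}0.npz",**d)
    print(n,d["K"].tolist(),(-d["R"].T@d["t"]).round().tolist(),d["R"].round(3).tolist())
E
```

```text
time 0.0
joint_pos [-78.92541873  24.44842886   4.2310489   92.05190333  -1.95319125
  63.64434186  -3.84454309]
qd [-0.00244841  0.11597196  0.0451145   0.0589711   0.02565704  0.07259958
  0.01680635]
joint_torque [ 4.02547366e-04 -9.35818791e+01  3.66751872e+00 -4.54186392e+01
 -4.87935136e-02  2.04749935e-02  1.28037336e-04]
tool_pos [226.76304239 635.32037704 218.79229345]
tool_rot [-1.79927688e+02  5.66165587e-03  1.60358423e+02]
wrist_force [-0.00736843 -0.63110973  0.03715833]
wrist_torque [ 0.02472633 -0.01125835  0.03011203]
finger_gap 93.95908390346253
scene [[433.33190698371016, 0.0, 321.55568399183613], [0.0, 433.33190698371016, 194.84720124675795], [0.0, 0.0, 1.0]] [-25.0, 343.0, 572.0] [[-0.472, -0.881, -0.006], [-0.514, 0.281, -0.81], [0.716, -0.379, -0.586]]
side [[479.64483922557525, 0.0, 323.50719328783225], [0.0, 479.64483922557525, 192.94315802012053], [0.0, 0.0, 1.0]] [595.0, -675.0, 668.0] [[1.0, -0.014, -0.013], [-0.019, -0.666, -0.746], [0.002, 0.746, -0.666]]
wrist [[327.07452606646893, 0.0, 322.89146327209573], [0.0, 327.07452606646893, 204.78738832188273], [0.0, 0.0, 1.0]] [154.0, 663.0, 384.0] [[0.336, 0.942, -0.001], [0.907, -0.323, 0.271], [0.255, -0.092, -0.963]]
```

View pics/scene0.png

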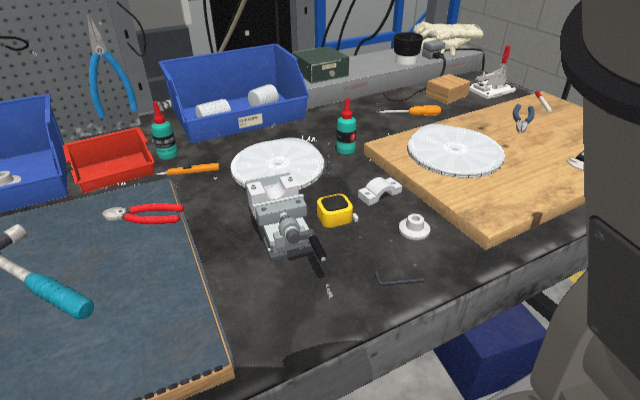

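View pics/side0.png

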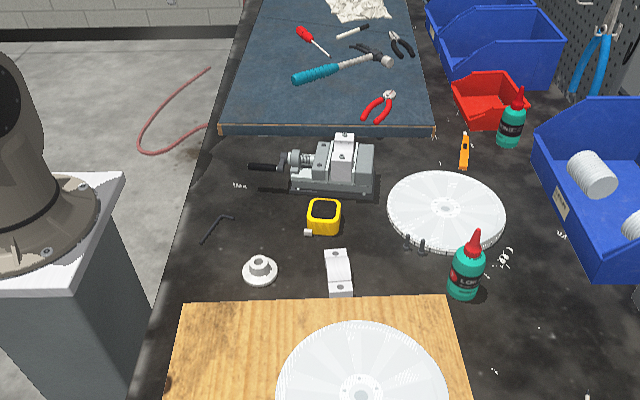

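View pics/wrist0.png

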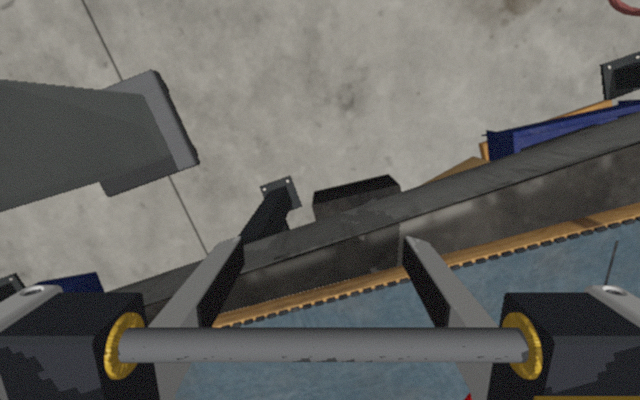

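The scene view shows the vise at about (275,215) with its black grip at (316,247), the tape at (335,210), the cap at (380,190), the hub at (415,227) and the hex key at (400,278). In the side view the grip is at (263,167), the vise at (335,165), the cap at (339,272) and the screws at (408,240) and (424,246). The grip points towards the robot. Next I'll get points from depth.

```bash
cat > h.py <<'E'
import numpy as np,cv2
def cloud(d):
    K,R,t,z=d["K"],d["R"],d["t"],d["z_map"]
    v,u=np.mgrid[:z.shape[0],:z.shape[1]]
    p=np.stack([(u-K[0,2])/K[0,0]*z,(v-K[1,2])/K[1,1]*z,z],-1)
    return (p-t)@R   # R^T(p-t)
def ray(d,u,v,h):
    K,R,t=d["K"],d["R"],d["t"]
    r=R.T@np.array([(u-K[0,2])/K[0,0],(v-K[1,2])/K[1,1],1]);c=-R.T@t
    return c+r*(h-c[2])/r[2]
def proj(d,X):
    p=d["R"]@np.asarray(X,float)+d["t"]; q=d["K"]@p; return q[:2]/q[2]
E
python3 - <<'E'
from h import *
for n,(a,b,c,e) in dict(scene=(235,160,445,290),side=(190,120,450,310)).items():
    d=np.load(n+"0.npz"); P=cloud(d)
    cv2.imwrite(f"pics/{n}0c.png",cv2.resize(d["image"][b:e,a:c],None,fx=3 if n=="side" else 3.8,fy=3 if n=="side" else 3.8,interpolation=cv2.INTER_CUBIC))
    # top-down height image of vise
S=np.load("side0.npz");C=np.load("scene0.npz")
for nm,D,uv in [("side",S,[(263,167),(339,272),(341,140),(323,217),(260,268),(408,245),(424,250)]),("scene",C,[(316,247),(380,190),(278,186),(335,210)])]:
    P=cloud(D)
    for u,v in uv: print(nm,u,v,P[v,u].round(1))
E
```

```text
side 263 167 [475.8  82.4  64.4]
side 339 272 [ 620.  -162.1   30.8]
side 341 140 [634.1 119.9 100.6]
side 323 217 [594.8 -38.7  39.4]
side 260 268 [ 486.  -149.7   30.1]
side 408 245 [749.5 -85.5   9.7]
side 424 250 [776.3 -99.2  10.7]
scene 316 247 [464.8  95.3  64.6]
scene 380 190 [ 593.6 -128.1   28.5]
scene 278 186 [641.4  88.   81.8]
scene 335 210 [573.3  -4.2  33.6]
```

View pics/side0c.png

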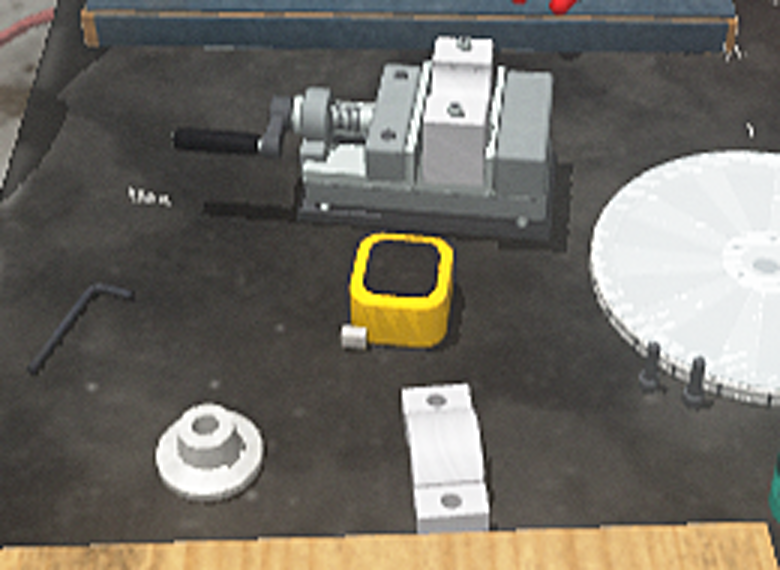

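View pics/scene0c.png

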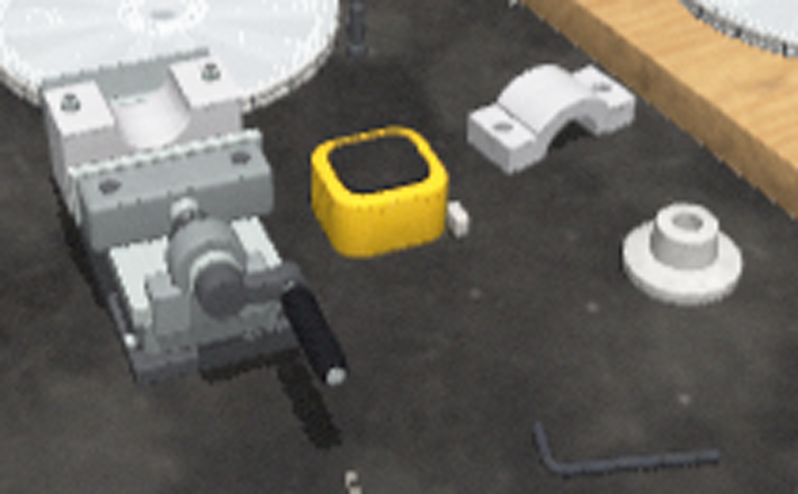

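Run:
```python
from h import *
S=np.load("side0.npz");C=np.load("scene0.npz")
def reg(P,x,y,z):
    return (P[...,0]>x[0])&(P[...,0]<x[1])&(P[...,1]>y[0])&(P[...,1]<y[1])&(P[...,2]>z[0])&(P[...,2]<z[1])
for nm,D in [("side",S),("scene",C)]:
    P=cloud(D); V=D["image"].max(-1)
    for lab,m in [("jointface",reg(P,(540,720),(40,200),(92,110))),("jawtop",reg(P,(540,720),(40,200),(70,84))),("grip",reg(P,(420,505),(40,200),(20,110))&(V<60)),
                  ("cap",reg(P,(540,680),(-230,-90),(6,50))&(V>100))]:
        q=P[m]
        r=cv2.minAreaRect(q[:,:2].astype(np.float32))
        print(nm,lab,len(q),"med",np.median(q,0).round(1),"rect",np.round(r[0],1),np.round(r[1],1),round(r[2],1),"z pct",np.percentile(q[:,2],[2,50,98]).round(1))
        if lab=="grip":
            c=q.mean(0);u,s,vt=np.linalg.svd(q-c);print("  axis",vt[0].round(3),np.degrees(np.arctan2(vt[0][1],vt[0][0])).round(2),"x",np.percentile(q[:,0],[1,99]).round(1))
```

```text
side jointface 453 med [636.3  82.2  98.9] rect [636.7 100.9] [99.2 39.8] 83.1 z pct [ 92.3  98.9 105.3]
side jawtop 1459 med [635.6  91.2  78.3] rect [618.3  99.9] [101.4 160.3] 81.9 z pct [70.8 78.3 82.6]
side grip 203 med [471.7  84.9  64.4] rect [474.1  87. ] [14.7 60.9] 83.9 z pct [56.1 64.4 69.1]
  axis [ 0.988 -0.155 -0.001] -8.93 x [444.3 500.2]
side cap 1863 med [ 617.7 -182.5   31.7] rect [ 610.  -163.4] [133.2 139.8] 90.0 z pct [ 9.3 31.7 35.6]
scene jointface 384 med [629.5 122.4  96.4] rect [633.7 102.9] [94.7 42.7] 83.1 z pct [ 92.3  96.4 102.8]
scene jawtop 1354 med [610.1 103.4  75.7] rect [618.8 102. ] [100.2 161. ] 84.7 z pct [70.9 75.7 83. ]
scene grip 217 med [466.1  93.2  63.5] rect [472.1  90.5] [15.3 64.1] 80.6 z pct [55.1 63.5 66. ]
  axis [-0.991  0.135 -0.024] 172.24 x [441.2 495.5]
scene cap 1242 med [ 607.9 -209.5   22.5] rect [ 610.3 -162.2] [139.1 135.4] 0.1 z pct [ 6.8 22.5 32.7]
```

Call:
arm_command(commands=[0,0,0,-6,-2.2,-2.7,0,-6,-2.2,-2.7,0,0,-2.2,-2.7,0,0,-2.2,-2.7,0,0,-2.2,-2.7,0,0,-2.2,-2.7,0,0,-2.2,-2.7,0,0,-2.2,-2.7,0,0,-2.2,-2.7,0,0,-2.2,-2.7,0,0,-2.2,-2.7,0,0,-2.2,-2.7,0,0,-2.2,-2.7,0,0,-2.2,-2.7,0,0,-2.2,-2.7,0,0,-2.2,-2.7,0,0,-2.2,-2.7,0,0], claw=5, force=30)

```text
time: 1.65
tool_pos: [545.0, 114.5, 215.6]
tool_rot: [-179.9, -0.2, 173.8]
wrist_force: [0.4, 0.3, -0.0]
finger_gap: 50.1
```

Run:
```python
from workcell import manip,cams
import cv2,numpy as np
from h import *
d=cams.get_image("wrist"); cv2.imwrite("pics/wrist1.png",d["image"]); np.savez("wrist1.npz",**d)
print(manip.get_state()["tool_pos"],manip.get_state()["tool_rot"],(-d["R"].T@d["t"]).round())
```

```text
[548.17219437 107.70004146 215.89592799] [-1.79735418e+02 -1.12151673e-01  1.73400937e+02] [468. 124. 381.]
```

View pics/wrist1.png

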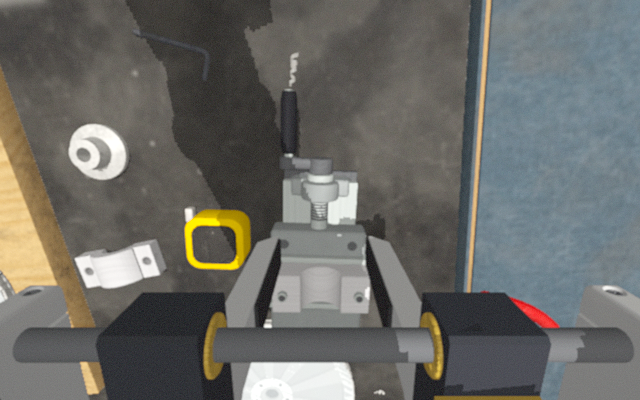

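The wrist view shows the grip at (289,122), the crank hub at (320,180), the dowels at about (281,297) and (360,297), the cap at (120,265) and the tape at (217,240). The vise is almost parallel to the image axes.

Run:
```python
from h import *
W=np.load("wrist1.npz");P=cloud(W);I=W["image"];V=I.max(-1)
cv2.imwrite("pics/w1c.png",cv2.resize(I[70:330,60:400],None,fx=2.3,fy=2.3,interpolation=cv2.INTER_CUBIC))
def reg(P,x,y,z):
    return (P[...,0]>x[0])&(P[...,0]<x[1])&(P[...,1]>y[0])&(P[...,1]<y[1])&(P[...,2]>z[0])&(P[...,2]<z[1])
m=reg(P,(420,510),(60,160),(45,90))&(V<75); q=P[m]
c=q.mean(0);vt=np.linalg.svd(q-c)[2];print("grip",len(q),c.round(1),vt[0].round(3),np.percentile(q,[1,99],0).round(1))
for lab,m in [("joint",reg(P,(590,700),(40,170),(92,108))),("jawtop",reg(P,(560,625),(40,170),(73,84))),("screw top",reg(P,(430,560),(80,140),(60,110))&(V>75)),("cap",reg(P,(560,680),(-240,-100),(8,45))&(V>110))]:
    q=P[m];r=cv2.minAreaRect(q[:,:2].astype(np.float32));print(lab,len(q),np.median(q,0).round(1),np.round(r[0],1),np.round(r[1],1),round(r[2],1),np.percentile(q,[1,99],0).round(1).tolist())
```

```text
grip 1025 [472.5  89.6  64.4] [ 0.986 -0.166 -0.008] [[445.2  77.3  59. ]
 [504.3  99.2  67.4]]
joint 2157 [634.3 121.4  97.7] [635.6 101.9] [93.8 40.4] 83.0 [[612.2, 55.2, 92.3], [658.7, 148.7, 104.5]]
jawtop 3346 [598.7 106.5  76.4] [602.1 103.5] [97.3 48.9] 81.8 [[574.9, 63.5, 73.2], [623.8, 149.5, 83.4]]
screw top 1847 [528.8 109.7  71.4] [502.4  99.8] [119.5  44.7] 21.9 [[444.6, 81.6, 61.2], [558.9, 129.1, 81.0]]
cap 5268 [ 610.3 -212.6   26.1] [ 619.9 -170. ] [119.8 139.9] 0.1 [[561.6, -238.8, 8.6], [675.6, -100.7, 34.3]]
```

View pics/w1c.png

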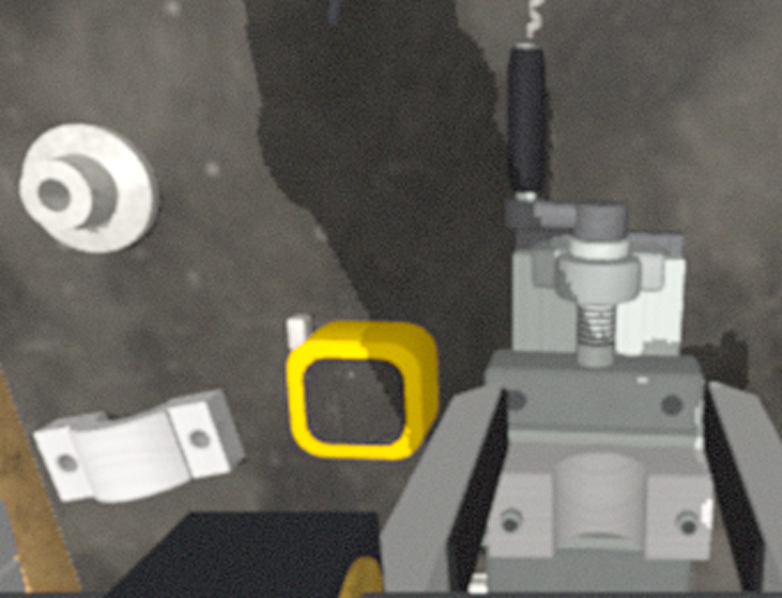

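Run:
```python
from h import *
W=np.load("wrist1.npz")
f=lambda u,v,h: ray(W,60+(u+.5)/2.3-.5,70+(v+.5)/2.3-.5,h)
def pr(l,a,b,h):
    A,B=f(*a,h),f(*b,h);d=B-A;print(l,A.round(1),B.round(1),"mid",((A+B)/2).round(1),"len",np.hypot(*d[:2]).round(1),"ang of y-axis-90",(np.degrees(np.arctan2(d[1],d[0]))%180-90).round(2))
pr("dowels",(511,520),(688,521),104)
pr("jaw screws",(516,400),(672,404),78)
pr("cap holes",(67,462),(199,438),18)
pr("grip axis",(526,50),(524,185),64)
print("screw", f(598,320,70), f(598,215,72))
```

```text
dowels [629.8  66.3 104. ] [638.1 139.1 104. ] mid [634.  102.7 104. ] len 73.3 ang of y-axis-90 -6.48
jaw screws [587.4  71.3  78. ] [596.5 138.2  78. ] mid [592.  104.7  78. ] len 67.5 ang of y-axis-90 -7.73
cap holes [ 620.5 -181.4   18. ] [ 614.4 -108.    18. ] mid [ 617.4 -144.7   18. ] len 73.6 ang of y-axis-90 4.73
grip axis [444.9  93.8  64. ] [497.8  85.7  64. ] mid [471.3  89.7  64. ] len 53.5 ang of y-axis-90 81.27
screw [557.76117482 110.18349958  70.        ] [512.45457724 115.26217587  72.        ]
```

Call:
arm_command(commands=[2.4,-0.9,2,0.8,2.4,-0.9,2,0,2.4,-0.9,2,0,0,0,3,0,0,0,2.5,0,0,0,2,0,0,0,0,0,0,0,0,0])

```text
time: 2.37
tool_pos: [471.8, 82.9, 76.9]
tool_rot: [-179.7, 0.1, 172.0]
wrist_force: [0.6, -0.2, -0.5]
finger_gap: 50.0
```

```bash
cat > st.py <<'E'
from workcell import manip
import numpy as np
s=manip.get_state()
print(round(s["time"],2),np.round(s["tool_pos"],1),np.round(s["tool_rot"],1),"F",np.round(s["wrist_force"],1),round(s["finger_gap"],1))
E
python3 st.py
```

```text
2.37 [471.8  82.9  76.9] [-1.797e+02  1.000e-01  1.720e+02] F [ 0.6 -0.2 -0.5] 50.0
```

Call:
arm_command(commands=[0,0.65,1.5,0,0,0,0.7,0,0,0,0,0])

```text
time: 2.62
tool_pos: [474.5, 89.8, 57.1]
tool_rot: [-179.8, 0.2, 172.0]
wrist_force: [0.5, -0.6, -0.7]
finger_gap: 50.0
```

```bash
python3 st.py
python3 - <<'E'
from workcell import cams
import cv2
from h import *
d=cams.get_image("wrist"); cv2.imwrite("pics/wrist2.png",d["image"])
d=cams.get_image("side"); cv2.imwrite("pics/side2.png",cv2.resize(d["image"][110:220,200:400],None,fx=4,fy=4))
E
```

```text
2.62 [474.5  89.8  57.1] [-179.8    0.2  172. ] F [ 0.5 -0.6 -0.7] 50.0
```

View pics/wrist2.png

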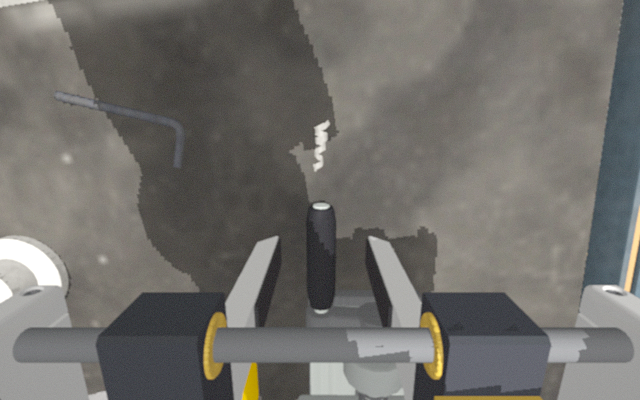

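View pics/side2.png

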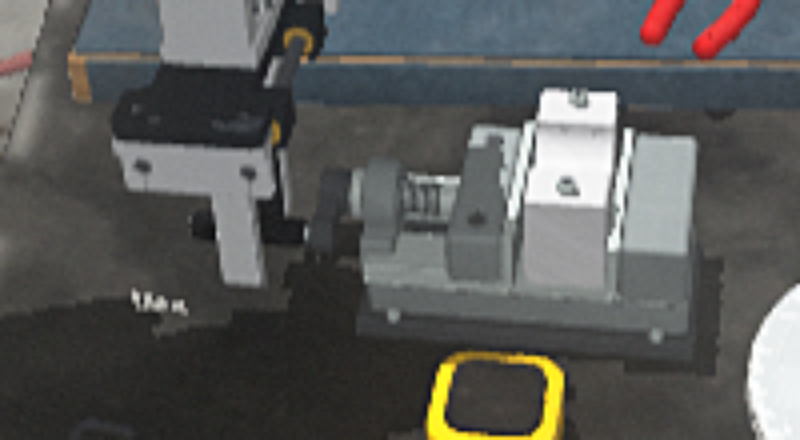

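The grip sits centred between the fingers at (320,255). Closing.

Call:
arm_command(commands=[0,0,0,0,0,0,0,0,0,0,0,0,0,0,0,0,0,0,0,0,0,0,0,0], claw=1, force=45)

```text
time: 3.22
tool_pos: [476.2, 88.6, 61.0]
tool_rot: [-179.9, 0.4, 171.9]
wrist_force: [1.1, -6.9, 0.2]
finger_gap: 15.0
```

```bash
python3 st.py
```

```text
3.22 [476.2  88.6  61. ] [-179.9    0.4  171.9] F [ 1.1 -6.9  0.2] 15.0
```

```bash
cat > plan.py <<'E'
import sys,numpy as np
th,step,n=map(float,sys.argv[1:4]); r=float(sys.argv[4]) if len(sys.argv)>4 else 32
a=np.radians(th+step*np.arange(n+1)); y=r*np.cos(a);z=r*np.sin(a)
o=[]
for i in range(int(n)): o+= [0,round((y[i+1]-y[i])/10,2),round(-(z[i+1]-z[i])/10,2),0]
print(o, th+step*n)
E
python3 plan.py 180 12 6
```

```text
[0, np.float64(0.07), np.float64(0.67), 0, 0, np.float64(0.21), np.float64(0.64), 0, 0, np.float64(0.33), np.float64(0.58), 0, 0, np.float64(0.45), np.float64(0.5), 0, 0, np.float64(0.54), np.float64(0.39), 0, 0, np.float64(0.61), np.float64(0.27), 0] 252.0
```

Call:
arm_command(commands=[0,0.07,0.67,0,0,0.21,0.64,0,0,0.33,0.58,0,0,0.45,0.5,0,0,0.54,0.39,0,0,0.61,0.27,0])

```text
time: 3.72
tool_pos: [479.8, 112.6, 32.4]
tool_rot: [179.9, 0.4, 171.8]
wrist_force: [-5.3, -0.6, 23.1]
finger_gap: 14.6
```

```bash
python3 st.py
```

```text
3.72 [479.8 112.6  32.4] [179.9   0.4 171.8] F [-5.3 -0.6 23.1] 14.6
```

```bash
python3 plan.py 256 12 8
```

```text
[0, np.float64(0.66), np.float64(0.09), 0, 0, np.float64(0.67), np.float64(-0.05), 0, 0, np.float64(0.64), np.float64(-0.18), 0, 0, np.float64(0.59), np.float64(-0.31), 0, 0, np.float64(0.51), np.float64(-0.43), 0, 0, np.float64(0.41), np.float64(-0.53), 0, 0, np.float64(0.29), np.float64(-0.6), 0, 0, np.float64(0.16), np.float64(-0.65), 0] 352.0
```

Call:
arm_command(commands=[0,0.66,0,0,0,0.67,-0.05,0,0,0.64,-0.18,0,0,0.59,-0.31,0,0,0.51,-0.43,0])

```text
time: 4.13
tool_pos: [483.6, 140.1, 40.3]
tool_rot: [-179.8, 0.4, 171.7]
wrist_force: [5.8, 4.6, -19.2]
finger_gap: 14.8
```

```bash
python3 st.py
```

```text
4.13 [483.6 140.1  40.3] [-179.8    0.4  171.7] F [  5.8   4.6 -19.2] 14.8
```

```bash
cat > circ.py <<'E'
import numpy as np
from scipy.optimize import least_squares
P=np.array([[88.6,61],[112.6,32.4],[140.1,40.3]]);P[:,0]/=.99
for f in (None,32):
    r=least_squares(lambda p: np.hypot(*(P-p[:2]).T)-(p[2] if f is None else f),[121,62,32]).x;print(r, r[0]*.99, np.degrees(np.arctan2(*(P-r[:2]).T[::-1]))%360)
E
python3 circ.py; python3 plan.py 312 12 20
```

```text
[120.20221861  62.45423352  30.7416846 ] 119.00019642669763 [182.71138525 257.86031691 313.89118705]
[120.8911181   64.06209886  32.        ] 119.68220692069292 [185.57049496 257.2683472  310.95596134]
[0, np.float64(0.45), np.float64(-0.5), 0, 0, np.float64(0.33), np.float64(-0.58), 0, 0, np.float64(0.21), np.float64(-0.64), 0, 0, np.float64(0.07), np.float64(-0.67), 0, 0, np.float64(-0.07), np.float64(-0.67), 0, 0, np.float64(-0.21), np.float64(-0.64), 0, 0, np.float64(-0.33), np.float64(-0.58), 0, 0, np.float64(-0.45), np.float64(-0.5), 0, 0, np.float64(-0.54), np.float64(-0.39), 0, 0, np.float64(-0.61), np.float64(-0.27), 0, 0, np.float64(-0.65), np.float64(-0.14), 0, 0, np.float64(-0.67), np.float64(-0.0), 0, 0, np.float64(-0.65), np.float64(0.14), 0, 0, np.float64(-0.61), np.float64(0.27), 0, 0, np.float64(-0.54), np.float64(0.39), 0, 0, np.float64(-0.45), np.float64(0.5), 0, 0, np.float64(-0.33), np.float64(0.58), 0, 0, np.float64(-0.21), np.float64(0.64), 0, 0, np.float64(-0.07), np.float64(0.67), 0, 0, np.float64(0.07), np.float64(0.67), 0] 552.0
```

Call:
arm_command(commands=[0,0.45,-0.5,0,0,0.33,-0.58,0,0,0.21,-0.64,0,0,0.07,-0.67,0,0,-0.07,-0.67,0,0,-0.21,-0.64,0])

```text
time: 4.63
tool_pos: [484.8, 148.7, 77.9]
tool_rot: [-179.7, 0.4, 171.8]
wrist_force: [4.0, -3.1, -12.7]
finger_gap: 14.5
```

```bash
python3 st.py
```

```text
4.63 [484.8 148.7  77.9] [-179.7    0.4  171.8] F [  4.   -3.1 -12.7] 14.5
```

```bash
python3 plan.py 26 12 10 | sed 's/np.float64//g'
```

```text
[0, (-0.35), (-0.57), 0, 0, (-0.46), (-0.48), 0, 0, (-0.55), (-0.37), 0, 0, (-0.62), (-0.25), 0, 0, (-0.66), (-0.12), 0, 0, (-0.67), (0.02), 0, 0, (-0.65), (0.16), 0, 0, (-0.6), (0.29), 0, 0, (-0.53), (0.41), 0, 0, (-0.43), (0.51), 0] 146.0
```

Call:
arm_command(commands=[0,-0.35,-0.57,0,0,-0.46,-0.48,0,0,-0.55,-0.37,0,0,-0.62,-0.25,0,0,-0.66,-0.12,0,0,-0.67,0.02,0,0,-0.65,0.16,0,0,-0.6,0.29,0])

```text
time: 5.3
tool_pos: [478.0, 102.9, 92.4]
tool_rot: [-180.0, 0.6, 171.8]
wrist_force: [5.9, 17.3, -17.3]
finger_gap: 14.9
```

```bash
python3 st.py
```

```text
5.3 [478.  102.9  92.4] [-180.     0.6  171.8] F [  5.9  17.3 -17.3] 14.9
```

```bash
python3 plan.py 120 12 10 | sed 's/np.float64//g'
```

```text
[0, (-0.54), (0.39), 0, 0, (-0.45), (0.5), 0, 0, (-0.33), (0.58), 0, 0, (-0.21), (0.64), 0, 0, (-0.07), (0.67), 0, 0, (0.07), (0.67), 0, 0, (0.21), (0.64), 0, 0, (0.33), (0.58), 0, 0, (0.45), (0.5), 0, 0, (0.54), (0.39), 0] 240.0
```

Call:
arm_command(commands=[0,-0.5,0.45,0,0,-0.42,0.53,0,0,-0.33,0.58,0,0,-0.21,0.64,0,0,-0.07,0.67,0,0,0.07,0.67,0,0,0.21,0.64,0,0,0.33,0.58,0])

```text
time: 5.97
tool_pos: [476.4, 91.3, 51.0]
tool_rot: [179.6, 0.7, 171.6]
wrist_force: [-0.8, -6.3, 4.9]
finger_gap: 14.6
```

```bash
python3 st.py
```

```text
5.97 [476.4  91.3  51. ] [179.6   0.7 171.6] F [-0.8 -6.3  4.9] 14.6
```

```bash
python3 plan.py 204 12 10 | sed 's/np.float64//g'
```

```text
[0, (0.33), (0.58), 0, 0, (0.45), (0.5), 0, 0, (0.54), (0.39), 0, 0, (0.61), (0.27), 0, 0, (0.65), (0.14), 0, 0, (0.67), (-0.0), 0, 0, (0.65), (-0.14), 0, 0, (0.61), (-0.27), 0, 0, (0.54), (-0.39), 0, 0, (0.45), (-0.5), 0] 324.0
```

Call:
arm_command(commands=[0,0.33,0.58,0,0,0.45,0.5,0,0,0.54,0.39,0,0,0.61,0.25,0,0,0.65,0.12,0,0,0.67,-0.03,0,0,0.65,-0.16,0,0,0.61,-0.3,0,0,0.54,-0.4,0,0,0.45,-0.5,0])

```text
time: 6.8
tool_pos: [477.0, 122.5, 40.7]
tool_rot: [-178.9, 0.0, 170.5]
wrist_force: [14.2, -9.2, -69.4]
finger_gap: 14.9
```

```bash
python3 st.py
```

```text
6.8 [477.  122.5  40.7] [-178.9    0.   170.5] F [ 14.2  -9.2 -69.4] 14.9
```

```bash
python3 - <<'E'
from workcell import cams
import cv2
from h import *
d=cams.get_image("wrist"); cv2.imwrite("pics/wrist3.png",d["image"])
d=cams.get_image("side"); cv2.imwrite("pics/side3.png",cv2.resize(d["image"][110:220,200:400],None,fx=4,fy=4))
E
python3 st.py
```

```text
6.9 [476.8 123.2  41. ] [-179.     0.   170.5] F [  9.8  -7.4 -55.4] 14.8
```

View pics/wrist3.png

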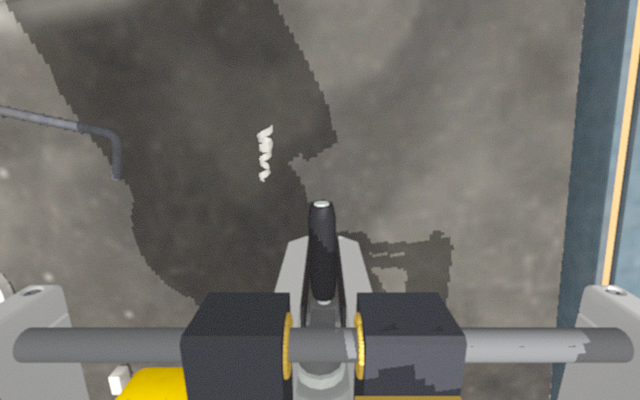

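View pics/side3.png

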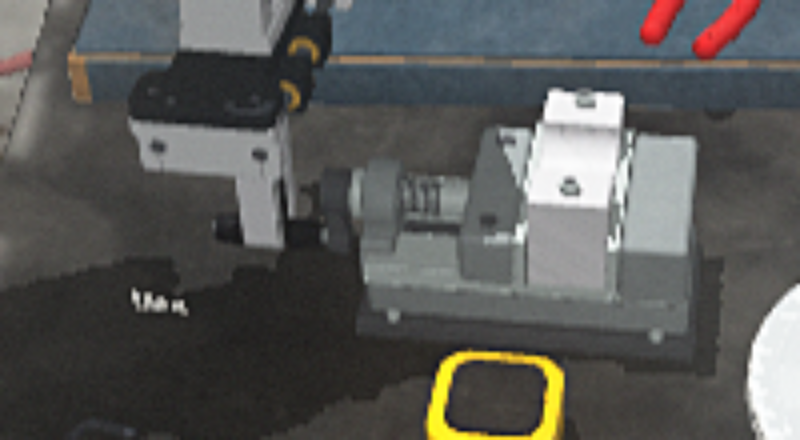

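The wrist view shows the grip still between the pads at (321,250). The side view shows the grip at the bottom of its circle, low at the fingertips. The pads slid up it while I lifted past bottom. I'll reopen, go lower and re-grip.

Call:
arm_command(commands=[0,0,0,0,0,0,0,0,0,0,0,0,0,0,0.8,0,0,0,0.6,0,0,0,0,0], claw=3.2)

```text
time: 7.4
tool_pos: [476.2, 122.2, 27.8]
tool_rot: [-179.0, -0.0, 170.4]
wrist_force: [0.0, -0.8, -0.9]
finger_gap: 32.3
```

```bash
python3 st.py;python3 - <<'E'
from workcell import cams
import cv2
from h import *
d=cams.get_image("wrist"); cv2.imwrite("pics/wrist4.png",d["image"])
P=cloud(d);V=d["image"].max(-1);m=(V<70)&(P[...,0]>430)&(P[...,0]<470)&(P[...,2]>20)&(P[...,2]<110)&(abs(P[...,1]-122)<25)
q=P[m];print(len(q),np.percentile(q,[2,50,98],0).round(1))
E
```

```text
7.4 [476.2 122.2  27.8] [-179.    -0.   170.4] F [ 0.  -0.8 -0.9] 32.3
845 [[448.2 107.7  28.7]
 [464.4 120.9  35.6]
 [469.8 133.2  82.6]]
```

View pics/wrist4.png

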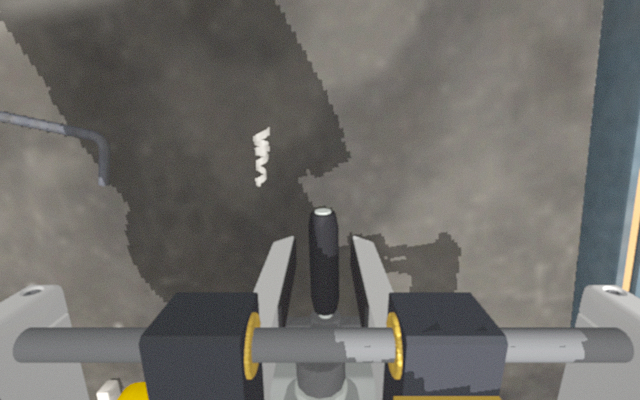

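Call:
arm_command(commands=[0,0,0.25,-2,0,0,0,0,0,0,0,0,0,0,0,0,0,0,0,0], claw=0.8, force=60)

```text
time: 7.87
tool_pos: [476.5, 122.3, 25.7]
tool_rot: [-179.1, -0.1, 172.4]
wrist_force: [0.7, 0.5, -4.0]
finger_gap: 14.7
```

```bash
python3 st.py;python3 plan.py 270 12 10 | sed 's/np.float64//g'
```

```text
7.87 [476.5 122.3  25.7] [-1.791e+02 -1.000e-01  1.724e+02] F [ 0.7  0.5 -4. ] 14.7
[0, (0.67), (-0.07), 0, 0, (0.64), (-0.21), 0, 0, (0.58), (-0.33), 0, 0, (0.5), (-0.45), 0, 0, (0.39), (-0.54), 0, 0, (0.27), (-0.61), 0, 0, (0.14), (-0.65), 0, 0, (0.0), (-0.67), 0, 0, (-0.14), (-0.65), 0, 0, (-0.27), (-0.61), 0] 390.0
```

Call:
arm_command(commands=[0,0.7,-0.05,0,0,0.68,-0.18,0,0,0.6,-0.3,0,0,0.52,-0.42,0])

```text
time: 8.2
tool_pos: [478.8, 139.6, 33.2]
tool_rot: [-178.5, -0.2, 171.8]
wrist_force: [10.0, 0.2, -36.0]
finger_gap: 14.5
```

```bash
python3 st.py
```

```text
8.2 [478.8 139.6  33.2] [-178.5   -0.2  171.8] F [ 10.    0.2 -36. ] 14.5
```

```bash
python3 plan.py 309 12 10 | sed 's/np.float64//g'
```

```text
[0, (0.47), (-0.47), 0, 0, (0.36), (-0.56), 0, 0, (0.24), (-0.62), 0, 0, (0.1), (-0.66), 0, 0, (-0.04), (-0.67), 0, 0, (-0.17), (-0.65), 0, 0, (-0.3), (-0.6), 0, 0, (-0.42), (-0.52), 0, 0, (-0.52), (-0.42), 0, 0, (-0.6), (-0.3), 0] 429.0
```

Call:
arm_command(commands=[0,0.55,-0.4,0,0,0.42,-0.5,0,0,0.24,-0.6,0,0,0.1,-0.65,0])

```text
time: 8.53
tool_pos: [480.5, 150.9, 51.0]
tool_rot: [-178.2, -0.2, 171.6]
wrist_force: [8.6, 7.5, -31.9]
finger_gap: 14.4
```

```bash
python3 st.py
```

```text
8.53 [480.5 150.9  51. ] [-178.2   -0.2  171.6] F [  8.6   7.5 -31.9] 14.4
```

```bash
python3 - <<'E'
from workcell import cams
import cv2
from h import *
d=cams.get_image("scene"); cv2.imwrite("pics/scene5.png",cv2.resize(d["image"][160:290,220:380],None,fx=4,fy=4))
d=cams.get_image("side"); cv2.imwrite("pics/side5.png",cv2.resize(d["image"][110:220,200:400],None,fx=4,fy=4))
E
python3 st.py
```

```text
8.63 [480.6 151.2  51.6] [-178.2   -0.2  171.7] F [  5.8   5.4 -18. ] 15.2
```

View pics/scene5.png

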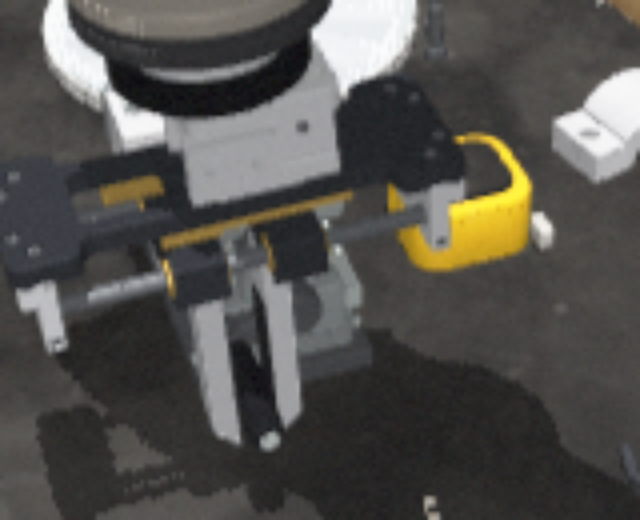

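View pics/side5.png

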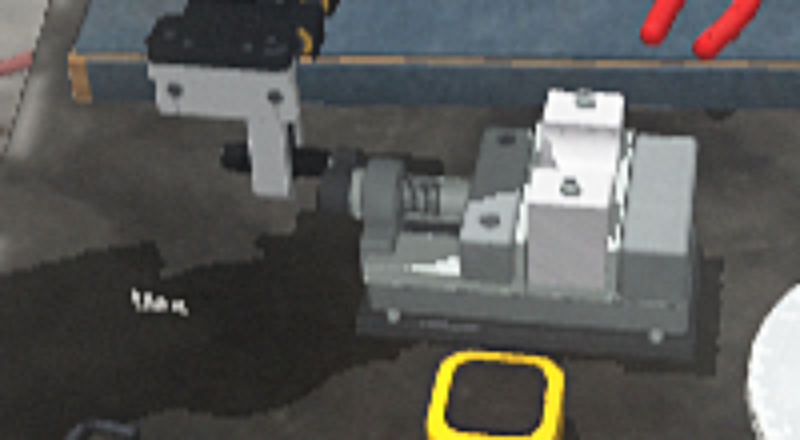

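Now the grip is held well up between the pads, at (270,158) in the side crop. Continuing.

```bash
python3 plan.py 349 10 10 | sed 's/np.float64//g'
```

```text
[0, (0.06), (-0.55), 0, 0, (-0.04), (-0.56), 0, 0, (-0.13), (-0.54), 0, 0, (-0.23), (-0.51), 0, 0, (-0.31), (-0.46), 0, 0, (-0.39), (-0.4), 0, 0, (-0.45), (-0.33), 0, 0, (-0.5), (-0.24), 0, 0, (-0.54), (-0.15), 0, 0, (-0.55), (-0.06), 0] 449.0
```

Call:
arm_command(commands=[0,0.06,-0.55,0,0,-0.04,-0.56,0,0,-0.13,-0.54,0,0,-0.23,-0.51,0,0,-0.31,-0.46,0])

```text
time: 9.05
tool_pos: [480.1, 148.0, 73.7]
tool_rot: [-178.1, -0.0, 171.8]
wrist_force: [10.8, 8.9, -36.5]
finger_gap: 14.7
```

```bash
python3 st.py
```

```text
9.05 [480.1 148.   73.7] [-178.1   -0.   171.8] F [ 10.8   8.9 -36.5] 14.7
```

```bash
python3 plan.py 30 9 12 | sed 's/np.float64//g'
```

```text
[0, (-0.28), (-0.41), 0, 0, (-0.35), (-0.36), 0, 0, (-0.4), (-0.31), 0, 0, (-0.44), (-0.24), 0, 0, (-0.47), (-0.17), 0, 0, (-0.49), (-0.09), 0, 0, (-0.5), (-0.01), 0, 0, (-0.5), (0.07), 0, 0, (-0.48), (0.14), 0, 0, (-0.45), (0.22), 0, 0, (-0.41), (0.28), 0, 0, (-0.36), (0.35), 0] 138.0
```

Call:
arm_command(commands=[0,-0.3,-0.36,0,0,-0.35,-0.34,0,0,-0.4,-0.31,0,0,-0.44,-0.24,0,0,-0.47,-0.17,0,0,-0.49,-0.09,0,0,-0.5,-0.01,0])

```text
time: 9.63
tool_pos: [478.6, 136.7, 85.0]
tool_rot: [-179.0, 0.4, 172.4]
wrist_force: [7.2, 32.7, -24.9]
finger_gap: 14.9
```

```bash
python3 st.py
```

```text
9.63 [478.6 136.7  85. ] [-179.     0.4  172.4] F [  7.2  32.7 -24.9] 14.9
```

```bash
python3 - <<'E'
from workcell import cams
import cv2
from h import *
d=cams.get_image("side"); cv2.imwrite("pics/side6.png",cv2.resize(d["image"][115:205,250:390],None,fx=5.5,fy=5.5,interpolation=cv2.INTER_CUBIC)); np.savez("side6.npz",**d)
d=cams.get_image("wrist"); cv2.imwrite("pics/wrist6.png",d["image"])
d=np.load("side0.npz"); cv2.imwrite("pics/side0z.png",cv2.resize(d["image"][115:205,250:390],None,fx=5.5,fy=5.5,interpolation=cv2.INTER_CUBIC))
E
python3 st.py
```

```text
9.73 [478.6 136.8  85.2] [-179.     0.5  172.4] F [  6.4  27.7 -26.4] 14.5
```

View pics/side6.png

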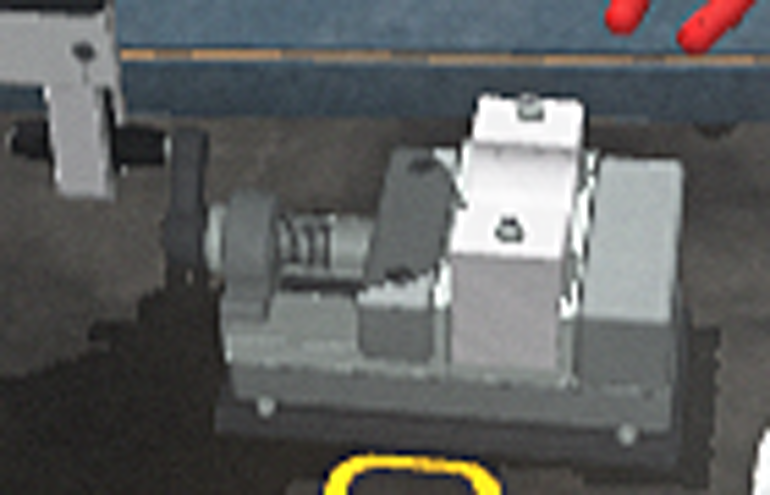

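View pics/side0z.png

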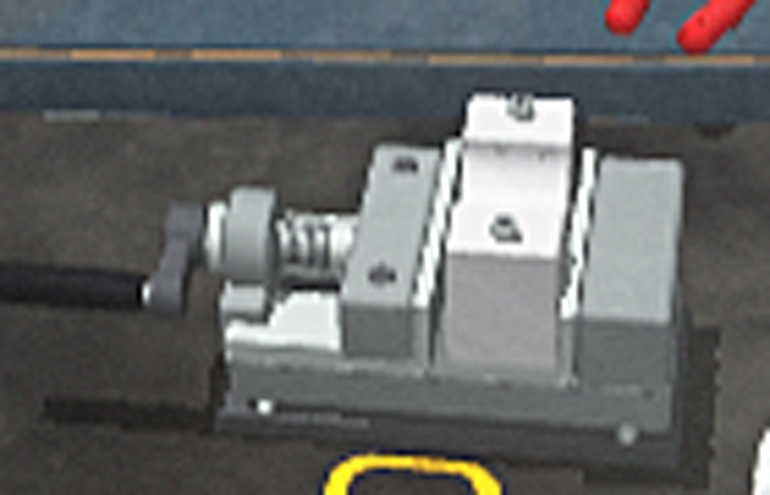

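View pics/wrist6.png

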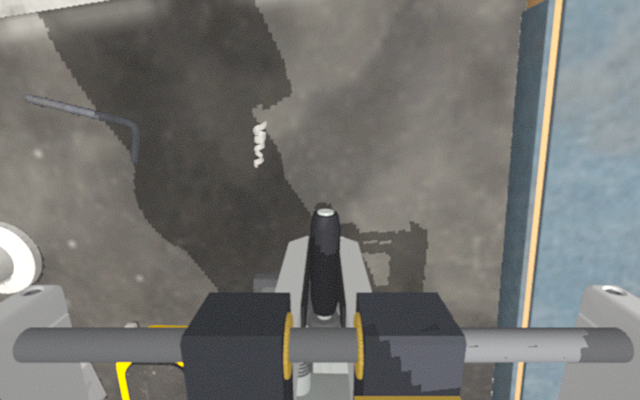

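Run:
```python
from h import *
d=np.load("side6.npz");P=cloud(d);V=d["image"].max(-1)
a=np.radians(-7.4);ex=np.array([np.cos(a),np.sin(a),0]);ey=np.array([-np.sin(a),np.cos(a),0]);o=np.array([639.6,98.6,0])
Q=P-o; vx=Q@ex;vy=Q@ey;vz=Q[...,2]
# dark bar points: right visible stub & left stub
for lo,hi in [(-205,-180),(-160,-141)]:
    m=(vx>lo)&(vx<hi)&(abs(vy)<60)&(vz>20)&(vz<115)&(V<60)
    print(lo,hi,m.sum(),np.percentile(np.stack([vy[m],vz[m]],1),[5,50,95],0).round(1).tolist())
for th in range(40,121,10):
    t=np.radians(th);X=o-139*ex+32*np.cos(t)*ey+np.array([0,0,62+32*np.sin(t)])
    u=proj(d,X);print(th,((u-[250,115])*5.5).round())
print(((proj(d,o-135*ex+[0,0,62])-[250,115])*5.5).round())
p=np.array([478.6,136.8,85.2])-o;print("tcp vise",p@ex,p@ey,p[2])
```

```text
-205 -180 38 [[10.4, 87.6], [14.0, 94.0], [19.5, 98.4]]
-160 -141 59 [[10.6, 85.5], [14.2, 95.3], [26.6, 101.0]]
40 [156. 151.]
50 [154. 148.]
60 [151. 148.]
70 [148. 151.]
80 [145. 156.]
90 [142. 164.]
100 [139. 174.]
110 [136. 186.]
120 [134. 199.]
[159. 234.]
tcp vise -164.57904893294045 17.145747354046456 85.2
```

Call:
arm_command(commands=[0,-0.5,-0.2,0,0,-0.55,-0.15,0,0,-0.55,-0.1,0,0,-0.55,0,0])

```text
time: 10.07
tool_pos: [478.0, 132.1, 87.5]
tool_rot: [-179.9, 0.8, 173.0]
wrist_force: [5.9, 36.0, -23.1]
finger_gap: 15.0
```

```bash
python3 st.py
```

```text
10.07 [478.  132.1  87.5] [-179.9    0.8  173. ] F [  5.9  36.  -23.1] 15.0
```

```bash
python3 - <<'E'
from workcell import cams
from h import *
d6=cams.get_image("side");np.savez("side7.npz",**d6)
cv2.imwrite("pics/side7.png",cv2.resize(d6["image"][115:205,250:390],None,fx=5.5,fy=5.5,interpolation=cv2.INTER_CUBIC))
a=np.radians(-7.4);ex=np.array([np.cos(a),np.sin(a),0]);ey=np.array([-np.sin(a),np.cos(a),0]);o=np.array([639.6,98.6,0])
d0=np.load("side0.npz")
# shared rows: plot profiles across front top edge
for n,d in (("0",d0),("7",d6)):
    P=cloud(d)-o;vx,vy,vz=P@ex,P@ey,P[...,2]
    for lab,m in [("jawtop",(abs(vz-78)<3)&(vx<-25)&(vx>-80)&(abs(vy)<50)),("fixedtop",(abs(vz-78)<3)&(vx>15)&(vx<80)&(abs(vy)<52)),("housingtop",(abs(vz-98)<4)&(abs(vx)<45)&(abs(vy)<50))]:
        q=vx[m];print(n,lab,m.sum(),np.percentile(q,[2,10,50,90,98]).round(1))
        # per slice right/left edge
        for y0 in (-45,-30,30,45) :
            s=m&(abs(vy-y0)<6)
            if s.sum()>5: print("   y",y0,vx[s].min().round(1),vx[s].max().round(1))
E
python3 st.py
```

```text
0 jawtop 462 [-59.6 -56.5 -43.6 -29.8 -27.3]
   y -45 -59.9 -27.6
   y -30 -60.6 -27.2
   y 30 -58.8 -27.0
   y 45 -58.1 -26.6
0 fixedtop 582 [18.  21.9 38.5 54.6 57.9]
   y -45 15.2 58.2
   y -30 18.6 57.9
   y 30 20.1 59.3
   y 45 19.5 59.0
0 housingtop 378 [-22.4 -19.5  -2.5  13.1  16.1]
   y -45 -22.1 16.8
   y -30 -22.7 16.3
   y 30 -23.3 15.9
   y 45 -22.5 16.4
7 jawtop 388 [-52.9 -50.5 -39.6 -28.5 -25.6]
   y -45 -53.9 -25.4
   y -30 -53.4 -25.2
   y 30 -52.7 -25.2
   y 45 -52.2 -28.7
7 fixedtop 579 [18.8 22.  37.8 54.4 57.5]
   y -45 15.1 56.6
   y -30 18.6 58.0
   y 30 19.8 57.4
   y 45 19.6 59.0
7 housingtop 371 [-20.  -16.7  -0.4  15.6  18.6]
   y -45 -20.3 18.6
   y -30 -21.2 18.1
   y 30 -19.4 19.5
   y 45 -18.8 18.8
10.12 [478.  132.1  87.6] [-179.9    0.8  173. ] F [  7.7  31.1 -25. ] 14.4
```

View pics/side7.png

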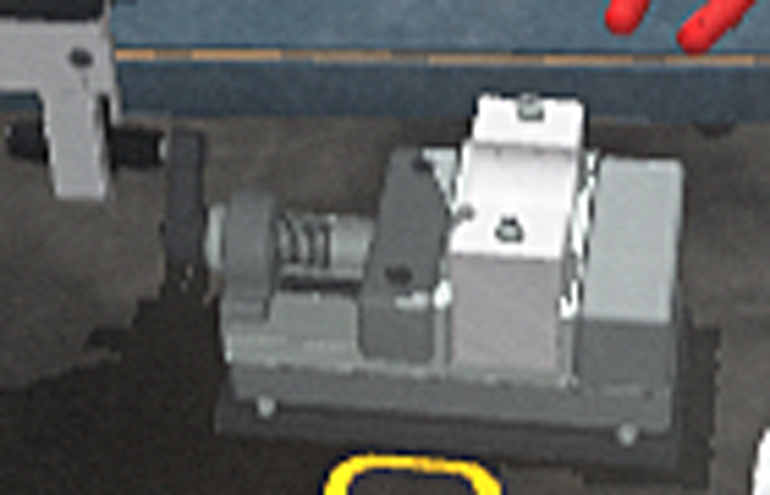

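The housing now measures at vise x from -20 to +19, which is home. The jaw has moved about 6.5 mm from about -26, so the crank did not start at 0. The resistance is about 40 N and rising, well past firm. I'll relax, release, lift and check from above.

Call:
arm_command(commands=[0,0,0,0,0,0,0,0,0,0,0,0])

```text
time: 10.37
tool_pos: [478.7, 137.9, 85.1]
tool_rot: [179.9, 1.0, 173.2]
wrist_force: [13.3, 9.1, -35.3]
finger_gap: 14.6
```

Call:
arm_command(commands=[0,0,0,0,0,0,0,0,0,0,0,0,0,0,0,0,0,0,0,0], claw=5)

```text
time: 10.78
tool_pos: [480.0, 147.9, 85.6]
tool_rot: [179.3, 1.2, 173.5]
wrist_force: [-0.2, -0.0, -0.2]
finger_gap: 44.6
```

```bash
python3 st.py
```

```text
10.78 [480.  147.9  85.6] [179.3   1.2 173.5] F [-0.2 -0.  -0.2] 44.6
```

Call:
arm_command(commands=[0,0,-1.5,0,0,0,-3,0,-2,0,-4,0,-2.5,1.5,-4,0,-2.5,1.5,-2,0,0,0,0,0])

```text
time: 11.28
tool_pos: [546.7, 163.7, 232.5]
tool_rot: [179.6, 0.9, 173.2]
wrist_force: [-1.7, -0.2, -2.0]
finger_gap: 50.1
```

```bash
python3 st.py
python3 - <<'E'
from workcell import cams
import cv2
from h import *
d=cams.get_image("wrist"); np.savez("wrist8.npz",**d); cv2.imwrite("pics/w8.png",d["image"])
d=cams.get_image("side"); np.savez("side8.npz",**d);cv2.imwrite("pics/side8.png",cv2.resize(d["image"][115:205,250:390],None,fx=5.5,fy=5.5,interpolation=cv2.INTER_CUBIC))
E
```

```text
11.28 [546.7 163.7 232.5] [179.6   0.9 173.2] F [-1.7 -0.2 -2. ] 50.1
```

View pics/w8.png

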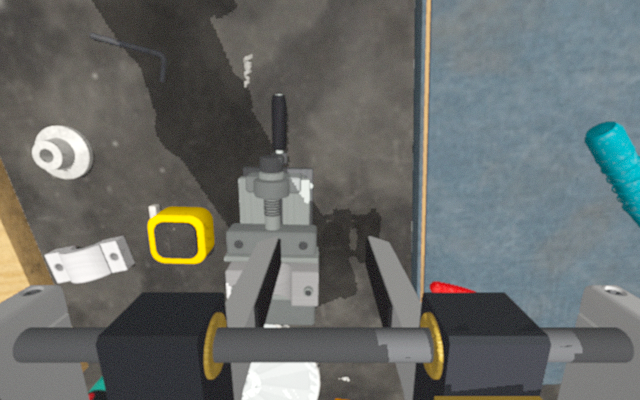

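View pics/side8.png

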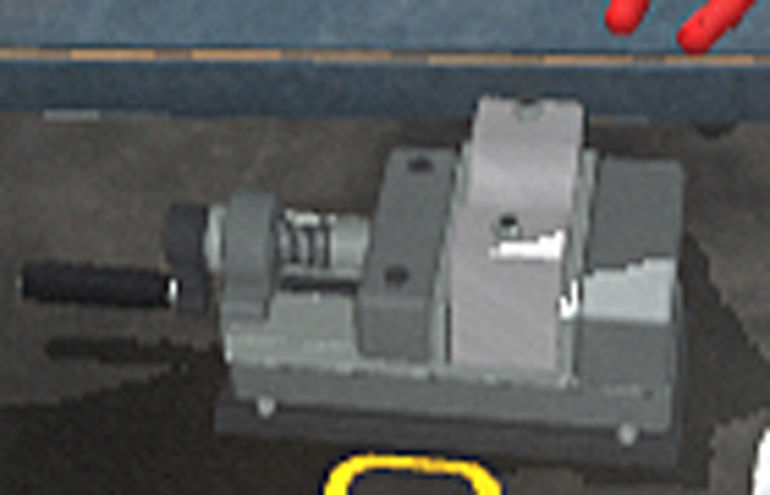

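The crank grip has swung back to near the bottom of its circle, at (100,283) in the crop. The overtightening unwound until friction balanced it, as it also did after the first release. The jaw and housing still look closed up. I'll turn the wrist for the cap and take a clear look at the joint face on the way.

Call:
arm_command(commands=[-1.9,-3.3,0,0,-1.9,-3.3,0,0,-1.9,-3.3,0,0,-1.9,-3.3,0,0,-1.9,-3.3,0,0,0,0,0,7.1,0,0,0,7.1,0,0,0,7.1,0,0,0,7.1,0,0,0,7.1,0,0,0,7.1,0,0,0,7.1,0,0,0,7.1,0,0,0,7.1,0,0,0,7.1,0,0,0,7.1,0,0,0,0], claw=9.4)

```text
time: 12.8
tool_pos: [592.3, -32.7, 205.4]
tool_rot: [-178.4, 0.1, 94.4]
wrist_force: [-0.3, -0.4, -0.7]
finger_gap: 94.0
```

```bash
python3 st.py
python3 - <<'E'
from workcell import cams
import cv2
from h import *
d=cams.get_image("wrist"); np.savez("wrist9.npz",**d); cv2.imwrite("pics/w9.png",d["image"])
d=cams.get_image("scene"); np.savez("scene9.npz",**d)
E
python3 st.py
```

```text
12.8 [592.3 -32.7 205.4] [-1.784e+02  1.000e-01  9.440e+01] F [-0.3 -0.4 -0.7] 94.0
12.9 [592.6 -32.6 205.7] [-1.784e+02  1.000e-01  9.500e+01] F [-0.6 -0.2 -0.3] 93.9
```

View pics/w9.png

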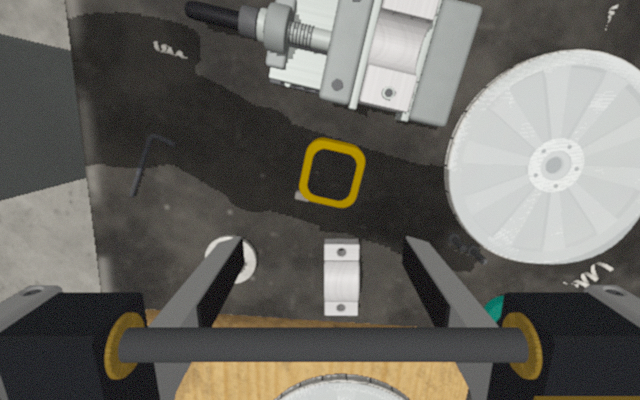

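Run:
```python
from h import *
d=np.load("wrist9.npz");I=d["image"]
cv2.imwrite("pics/w9c.png",np.hstack([cv2.resize(I[230:330,300:390],None,fx=4.4,fy=4.4,interpolation=cv2.INTER_CUBIC)[:440],cv2.resize(I[0:130,330:420],None,fx=3.385,fy=3.385,interpolation=cv2.INTER_CUBIC)[:440]]))
P=cloud(d)
m=(abs(P[...,0]-617)<45)&(abs(P[...,1]+147)<65)&(I.max(-1)>120)
for lo,hi in ((12,24),(28,40),(12,40)):
    q=P[m&(P[...,2]>lo)&(P[...,2]<hi)]
    r=cv2.minAreaRect(q[:,:2].astype(np.float32));print(lo,hi,len(q),np.round(r[0],1),np.round(r[1],1),round(r[2],2),np.median(q[:,2]).round(1))
```

```text
12 24 1124 [ 618.  -144.9] [39.7 94.9] 4.46 17.8
28 40 1003 [ 617.9 -144.4] [39.7 39.4] 5.36 32.3
12 40 2385 [ 618.  -144.9] [39.8 94.9] 4.46 25.3
```

View pics/w9c.png

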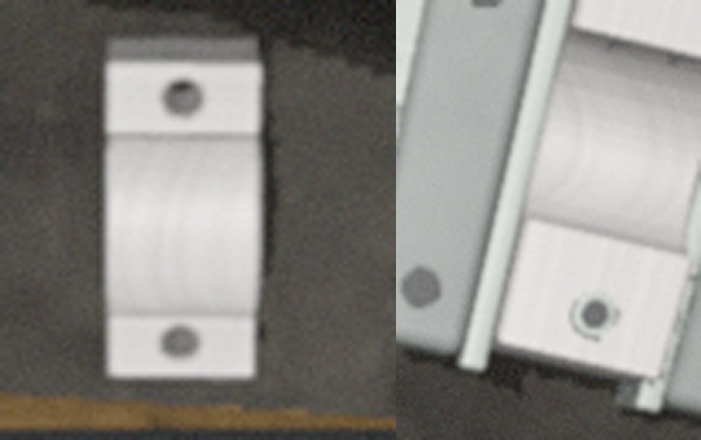

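Call:
arm_command(commands=[3.3,0.8,-1.5,0,3.3,0.8,-1,0,0,0,0,0], claw=6.4)

```text
time: 13.15
tool_pos: [601.6, 34.1, 229.3]
tool_rot: [-178.2, 0.1, 95.5]
wrist_force: [0.5, 2.3, 0.2]
finger_gap: 77.2
```

```bash
python3 st.py
python3 - <<'E'
from workcell import cams
import cv2
from h import *
d=cams.get_image("wrist"); np.savez("wrist10.npz",**d); cv2.imwrite("pics/w10.png",cv2.resize(d["image"][0:200,200:460],None,fx=2.9,fy=2.9,interpolation=cv2.INTER_CUBIC))
E
python3 st.py
```

```text
13.15 [601.6  34.1 229.3] [-1.782e+02  1.000e-01  9.550e+01] F [0.5 2.3 0.2] 77.2
13.2 [601.   31.2 228.8] [-1.782e+02  1.000e-01  9.540e+01] F [ 0.4  0.2 -0.5] 73.6
```

View pics/w10.png

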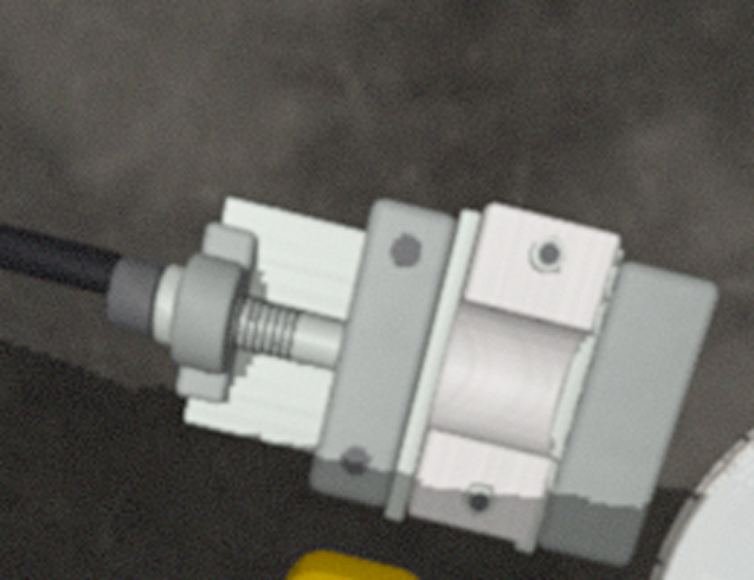

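The overhead view shows both dowels, at crop (549,254) and (480,498), with the housing tight between the jaw plate and the fixed jaw.

Run:
```python
from h import *
d=np.load("wrist10.npz");I=d["image"];P=cloud(d)
f=lambda u,v,h: ray(d,200+(u+.5)/2.9-.5,(v+.5)/2.9-.5,h)
A,B=f(549,254,103),f(480,499,103);D=A-B
print(A.round(1),B.round(1),((A+B)/2).round(1),np.hypot(*D[:2]).round(1),np.degrees(np.arctan2(D[1],D[0])).round(2)-90)
m=(abs(P[...,0]-636)<45)&(abs(P[...,1]-102)<65)&(P[...,2]>94)&(P[...,2]<101)
m2=m&(I.max(-1)>60)
q=P[m2];r=cv2.minAreaRect(q[:,:2].astype(np.float32));print("joint",len(q),np.round(r[0],1),np.round(r[1],1),round(r[2],2),np.median(q,0).round(1))
# jaw/fixed faces
a=np.radians(-7.2);ex=np.array([np.cos(a),np.sin(a),0]);ey=np.array([-np.sin(a),np.cos(a),0]);o=np.array([639.6,98.6,0])
Q=P-o;vx,vy,vz=Q@ex,Q@ey,Q[...,2]
for lab,s in [("jawtop",(abs(vz-78)<3)&(vx<-10)&(vx>-80)),("fix",(abs(vz-78)<3)&(vx>10)&(vx<80))]:
    for y0 in (-40,-20,0,20,40):
        k=s&(abs(vy-y0)<5)
        if k.sum():print(lab,y0,vx[k].min().round(1),vx[k].max().round(1))
qq=(q-o);print("hous vx",np.percentile(qq@ex,[1,99]),"plane tilt",np.linalg.lstsq(np.c_[q[:,:2],np.ones(len(q))],q[:,2],rcond=None)[0])
k=(vx>-200)&(vx<-145)&(abs(vy)<45)&(I.max(-1)<60)&(vz>15);print("grip",k.sum(),np.median(np.stack([vx,vy,vz],-1)[k],0))
```

```text
[644.3 138.2 103. ] [633.9  65.5 103. ] [639.1 101.8 103. ] 73.4 -8.14
joint 2722 [638.4 101.8] [94.2 40.3] 81.78 [638.4 123.1  97.6]
jawtop -40 -55.3 -22.3
jawtop -20 -54.8 -22.0
jawtop 0 -54.4 -10.2
jawtop 20 -54.4 -10.5
jawtop 40 -53.6 -21.0
fix -40 21.5 56.7
fix -20 20.7 57.2
fix 0 10.0 57.4
fix 20 19.5 57.9
fix 40 22.7 58.3
hous vx [-21.52024554  18.05522733] plane tilt [ 2.98401470e-03 -5.69230564e-04  9.57772194e+01]
grip 683 [-168.41093806    6.81398815   36.45883723]
```

Call:
arm_command(commands=[-3.5,0.05,0,0.9,-3.5,0.05,0,0,-3.5,0.05,0,0,-3.5,0.05,0,0,-3.5,0.1,0,0,0,0,3.5,0,0,0,3.5,0,0,0,3.5,0,0,0,3,0,0,0,0,0])

```text
time: 14.03
tool_pos: [610.3, -158.9, 87.4]
tool_rot: [-178.2, 0.2, 96.4]
wrist_force: [-1.6, 0.4, -0.6]
finger_gap: 64.2
```

```bash
python3 st.py
python3 - <<'E'
from workcell import cams
import cv2
from h import *
d=cams.get_image("wrist"); np.savez("wrist11.npz",**d); cv2.imwrite("pics/w11.png",d["image"])
E
python3 st.py
```

```text
14.03 [ 610.3 -158.9   87.4] [-178.2    0.2   96.4] F [-1.6  0.4 -0.6] 64.2
14.08 [ 611.2 -159.5   90. ] [-178.3    0.2   96.3] F [-0.9  0.3 -0. ] 64.4
```

View pics/w11.png

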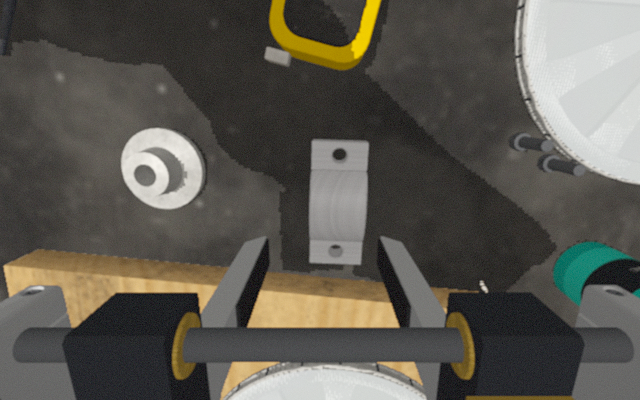

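Call:
arm_command(commands=[1.4,1.0,0,1.8,0,0,0,0,0,0,3,0,0,0,1.5,0,0,0,0,0,0,0,0,0])

```text
time: 14.58
tool_pos: [622.0, -147.8, 53.2]
tool_rot: [-178.7, 0.3, 94.9]
wrist_force: [-0.4, -0.6, -0.6]
finger_gap: 63.9
```

```bash
python3 st.py
python3 - <<'E'
from workcell import cams
import cv2
from h import *
d=cams.get_image("wrist"); np.savez("wrist12.npz",**d); cv2.imwrite("pics/w12.png",d["image"])
E
python3 st.py
```

```text
14.58 [ 622.  -147.8   53.2] [-178.7    0.3   94.9] F [-0.4 -0.6 -0.6] 63.9
14.63 [ 622.1 -147.9   53.5] [-178.8    0.4   94.9] F [-0.3 -0.2 -0.1] 64.0
```

View pics/w12.png

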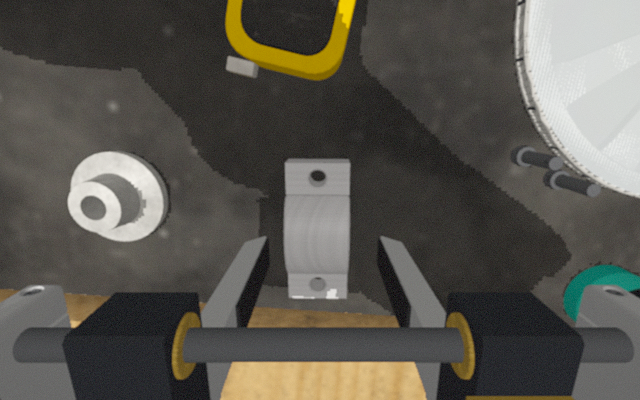

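Call:
arm_command(commands=[0.35,-0.35,0.5,0.3,0,0,1.6,0,0,0,0.9,0,0,0,0,0,0,0,0,0])

```text
time: 15.05
tool_pos: [619.1, -145.3, 27.0]
tool_rot: [-179.1, 0.4, 94.5]
wrist_force: [0.3, -1.1, 0.9]
finger_gap: 64.1
```

```bash
python3 st.py
```

```text
15.05 [ 619.1 -145.3   27. ] [-179.1    0.4   94.5] F [ 0.3 -1.1  0.9] 64.1
```

Call:
arm_command(commands=[0.05,-0.1,0.6,0,0,0,0,0])

```text
time: 15.22
tool_pos: [618.2, -144.9, 21.6]
tool_rot: [-179.1, 0.4, 94.6]
wrist_force: [0.3, -0.1, -0.3]
finger_gap: 63.9
```

Call:
arm_command(commands=[0,0,0,0,0,0,0,0,0,0,0,0,0,0,0,0,0,0,0,0,0,0,0,0], claw=3.2, force=40)

```text
time: 15.72
tool_pos: [618.5, -145.1, 22.5]
tool_rot: [-179.2, 0.4, 94.5]
wrist_force: [-1.2, 0.3, -2.1]
finger_gap: 39.8
```

```bash
python3 st.py
python3 - <<'E'
from workcell import cams
import cv2
from h import *
d=cams.get_image("wrist"); np.savez("wrist13.npz",**d); cv2.imwrite("pics/w13.png",d["image"])
E
```

```text
15.72 [ 618.5 -145.1   22.5] [-179.2    0.4   94.5] F [-1.2  0.3 -2.1] 39.8
```

View pics/w13.png

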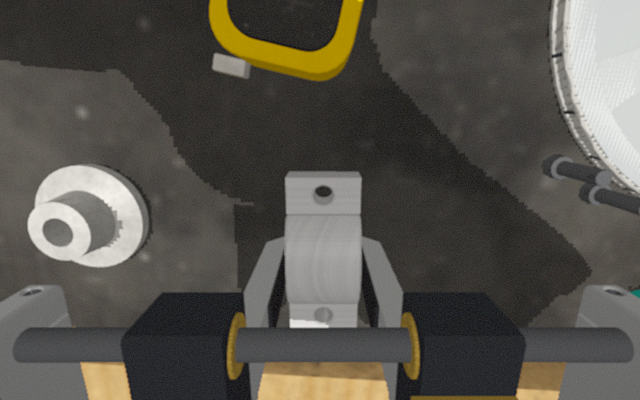

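The cap is gripped squarely at the crown, with a 39.8 mm gap and the far hole at (323,191). Lifting.

Call:
arm_command(commands=[0,0,-1,0,0,0,-2.5,0,0,0,-3.5,0,0,0,-3.5,0,0,0,-3.5,0,0,0,-3,0,0,0,0,0,0,0,0,0])

```text
time: 16.43
tool_pos: [618.9, -144.5, 203.0]
tool_rot: [-179.0, 0.4, 94.4]
wrist_force: [0.0, 0.0, -3.2]
finger_gap: 39.7
```

```bash
python3 st.py
```

```text
16.43 [ 618.9 -144.5  203. ] [-179.     0.4   94.4] F [ 0.   0.  -3.2] 39.7
```

Call:
arm_command(commands=[0,0,0,6.3,0,0,0,6.3,0,0,0,0,1.5,-0.1,0,0,3,-0.2,0,0,3,-0.2,0,0,3,-0.2,0,0,3,-0.2,0,0,3,-0.2,0,0,3,-0.2,0,0,2.5,-0.2,0,0,1,-0.1,0,0,0,0,0,0,0,0,0,0])

```text
time: 17.6
tool_pos: [629.8, 92.7, 193.0]
tool_rot: [-178.5, 1.0, 83.3]
wrist_force: [-0.7, -1.0, -2.1]
finger_gap: 39.8
```

```bash
python3 st.py
```

```text
17.6 [629.8  92.7 193. ] [-178.5    1.    83.3] F [-0.7 -1.  -2.1] 39.8
```

Call:
arm_command(commands=[1.0,0.85,0,1.5,0,0,0,0,0,0,1.5,0,0,0,1.5,0,0,0,0.8,0,0,0,0,0,0,0,0,0])

```text
time: 18.18
tool_pos: [637.9, 88.3, 153.6]
tool_rot: [-178.5, 1.2, 81.5]
wrist_force: [0.9, -0.7, -2.6]
finger_gap: 39.7
```

```bash
python3 st.py
python3 - <<'E'
from workcell import cams
import cv2
from h import *
for n,(a,b,c,e) in dict(scene=(220,120,350,270),side=(270,90,410,210)).items():
    d=cams.get_image(n); np.savez(n+"14.npz",**d); cv2.imwrite(f"pics/{n}14.png",cv2.resize(d["image"][b:e,a:c],None,fx=4,fy=4,interpolation=cv2.INTER_CUBIC))
d=cams.get_image("wrist"); np.savez("wrist14.npz",**d); cv2.imwrite("pics/w14.png",d["image"])
E
python3 st.py
```

```text
18.18 [637.9  88.3 153.6] [-178.5    1.2   81.5] F [ 0.9 -0.7 -2.6] 39.7
18.33 [638.4  89.3 154.2] [-178.5    1.2   81.5] F [-1.   1.4 -2.5] 39.9
```

View pics/scene14.png

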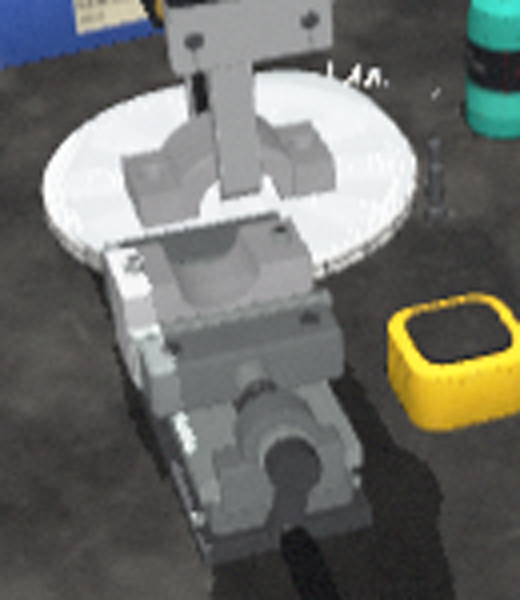

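View pics/side14.png

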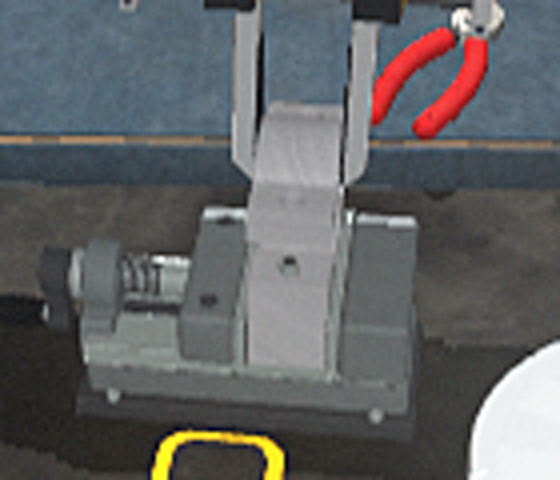

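View pics/w14.png

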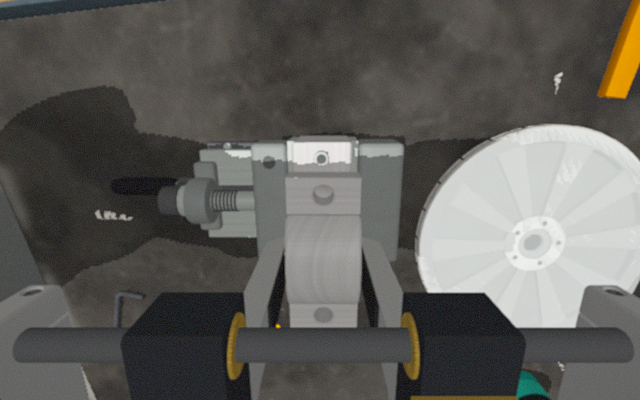

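The views agree. The cap is square to the housing but about 12 mm short in y: in the wrist view the cap hole is at (322,195) and the dowel at (321,158). The crank is still at rest. Correcting from the measured pose.

```bash
cat > tgt.py <<'E'
import sys
from workcell import manip
from scipy.spatial.transform import Rotation as Rn
import numpy as np
J=np.array([638.6,101.8,98.]);yaw=-8.2; h=float(sys.argv[1])
def Rt(e): return Rn.from_euler('xyz',e,degrees=True).as_matrix()
# cap in tool at grasp
R0=Rt([-179.2,.4,94.5]);p0=np.array([618.5,-145.1,22.5]);c0=np.array([618.0,-144.8,0]);C0=Rt([0,0,4.5])
rel=R0.T@(c0-p0);RC=R0.T@C0
s=manip.get_state();R=Rt(s["tool_rot"]);p=np.array(s["tool_pos"])
c=p+R@rel;C=R@RC
print(round(s["time"],2),"cap",c.round(1),"yaw",np.degrees(np.arctan2(C[1,0],C[0,0])).round(2),"tilt",np.degrees(np.arccos(C[2,2])).round(2),"F",np.round(s["wrist_force"],1),round(s["finger_gap"],1))
d=R.T@(J+[0,0,h]-c);print("need tool cm",(d/10).round(2),"turn",(np.degrees(np.arctan2(C[1,0],C[0,0]))-yaw).round(2))
E
python3 tgt.py 20
python3 - <<'E'
from h import *
d=np.load("wrist14.npz");P=cloud(d);I=d["image"]
for lab,(x0,x1,y0,y1),(a,b) in [("cap top ear far",(286,362,178,213),(135,160)),("joint face far",(286,358,150,175),(90,106))]:
    q=P[y0:y1,x0:x1].reshape(-1,3);q=q[(q[:,2]>a)&(q[:,2]<b)];print(lab,len(q),np.percentile(q,[1,50,99],0).round(1).tolist())
A=ray(d,322.3,194.5,150);print("hole",A.round(1),"dowel",ray(d,321.3,158,103).round(1))
E
```

```text
18.33 cap [637.6  89.4 131.7] yaw -8.47 tilt 1.0 F [-1.   1.4 -2.5] 39.9
need tool cm [ 1.26 -0.05  1.35] turn -0.27
cap top ear far 2409 [[624.7, 114.4, 138.0], [644.2, 124.9, 148.8], [664.2, 136.2, 150.3]]
joint face far 1235 [[623.9, 127.5, 95.9], [643.8, 136.5, 97.7], [663.0, 144.8, 104.7]]
hole [644.4 126.1 150. ] dowel [644.3 138.3 103. ]
```

Call:
arm_command(commands=[0.7,-0.1,0,0,0.5,-0.07,0,0,0,0,0.5,0,0,0,0.3,0,0,0,0,0,0,0,0,0])

```text
time: 18.83
tool_pos: [639.0, 104.1, 146.9]
tool_rot: [-178.7, 1.0, 81.7]
wrist_force: [0.1, -0.2, -2.3]
finger_gap: 39.4
```

```bash
python3 tgt.py 13
python3 - <<'E'
from workcell import cams
import cv2
from h import *
for n,(a,b,c,e) in dict(scene=(230,130,330,230),side=(290,90,390,200)).items():
    d=cams.get_image(n); np.savez(n+"15.npz",**d); cv2.imwrite(f"pics/{n}15.png",cv2.resize(d["image"][b:e,a:c],None,fx=5.4,fy=5.4,interpolation=cv2.INTER_CUBIC))
d=cams.get_image("wrist"); np.savez("wrist15.npz",**d); cv2.imwrite("pics/w15.png",cv2.resize(d["image"][130:340,230:420],None,fx=2.85,fy=2.85,interpolation=cv2.INTER_CUBIC))
E
python3 tgt.py 13
```

```text
18.83 cap [638.4 104.3 124.4] yaw -8.33 tilt 0.84 F [ 0.1 -0.2 -2.3] 39.4
need tool cm [-0.22  0.09  1.35] turn -0.13
18.98 cap [638.5 104.1 124.7] yaw -8.36 tilt 0.83 F [ 0.6 -0.2 -2.1] 39.4
need tool cm [-0.2   0.07  1.37] turn -0.16
```

View pics/scene15.png

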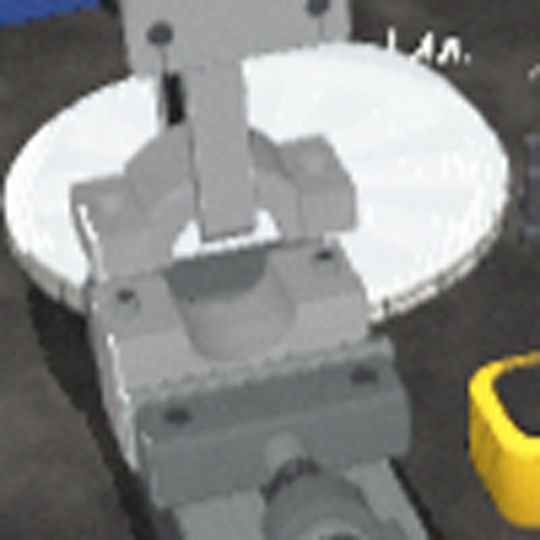

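View pics/side15.png

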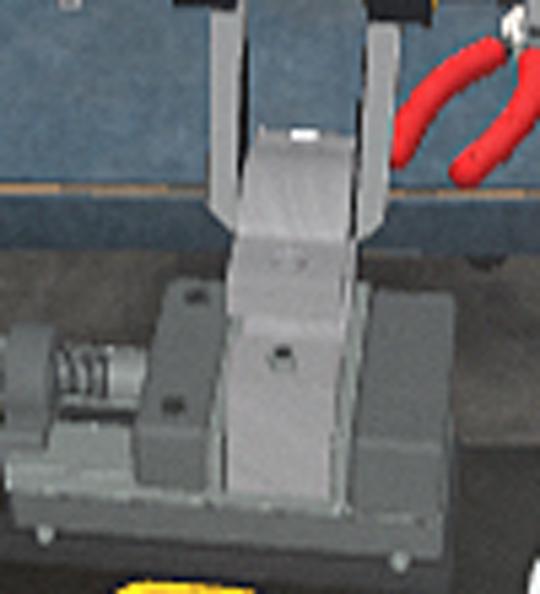

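View pics/w15.png

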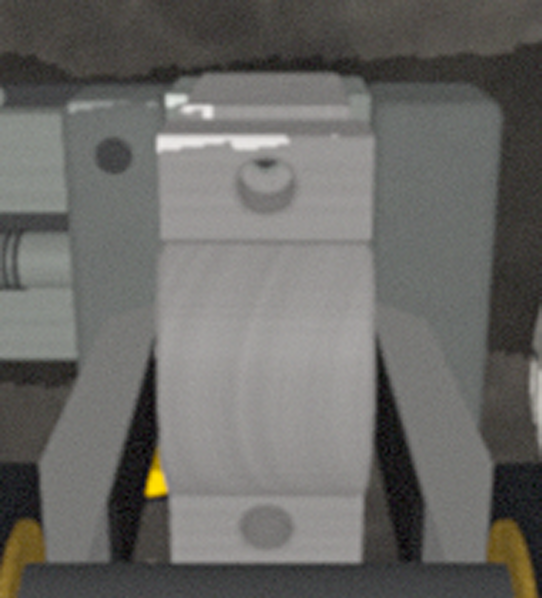

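```bash
cat > cmp.py <<'E'
import sys
from h import *
k=sys.argv[1]; zc=float(sys.argv[2])
a=np.radians(-8.3);ex=np.array([np.cos(a),np.sin(a),0]);ey=np.array([-np.sin(a),np.cos(a),0]);o=np.array([638.6,101.8,0])
for n in ("side","scene","wrist"):
    d=np.load(n+k+".npz");P=cloud(d)-o;vx,vy,vz=P@ex,P@ey,P[...,2]
    for lab,lo,hi in (("housing z84-96",82,96),("jointface",95,101),("cap ear side",zc+3,zc+15),("cap ear top",zc+15.5,zc+20)):
        m=(vz>lo)&(vz<hi)&(abs(vx)<24)&(abs(vy)<53)
        s=m&(vy<-25);t=m&(vy>25)
        f=lambda q:[] if len(q)<12 else np.percentile(q,[2,98]).round(1)
        print(n,lab,m.sum(),"| -y end: x",f(vx[s]),"y",f(vy[s]),"| +y end: x",f(vx[t]),"y",f(vy[t]))
E
python3 cmp.py 15 124.5
```

```text
side housing z84-96 164 | -y end: x [-17.8  19.9] y [-49.3 -39.7] | +y end: x [] y []
side jointface 191 | -y end: x [-18.   19.7] y [-48.4 -25.6] | +y end: x [] y []
side cap ear side 125 | -y end: x [-18.1  21. ] y [-46.7 -28.3] | +y end: x [] y []
side cap ear top 204 | -y end: x [-18.   20.6] y [-46.3 -25.9] | +y end: x [-18.3  17.8] y [38.  50.7]
scene housing z84-96 348 | -y end: x [-23.   13.9] y [-45.7 -25.3] | +y end: x [-23.4  13.1] y [26.1 47.2]
scene jointface 285 | -y end: x [-21.5  16.5] y [-46.4 -25.5] | +y end: x [-21.8  16.8] y [25.7 47. ]
scene cap ear side 216 | -y end: x [-22.4   6.1] y [-43.4 -25.3] | +y end: x [-22.5  15.7] y [26.2 49.5]
scene cap ear top 242 | -y end: x [-20.9  17.9] y [-44.1 -25.9] | +y end: x [-21.3  17.6] y [27.5 48.9]
wrist housing z84-96 206 | -y end: x [] y [] | +y end: x [-18.8  18.6] y [46.2 47.1]
wrist jointface 396 | -y end: x [] y [] | +y end: x [-18.4  18.5] y [27.4 47. ]
wrist cap ear side 621 | -y end: x [-4.   5.6] y [-41.  -36.9] | +y end: x [-18.1  19.4] y [33.5 49.2]
wrist cap ear top 3927 | -y end: x [-18.5  20.2] y [-42.2 -26.9] | +y end: x [-18.4  20.2] y [28.9 49.1]
```

Call:
arm_command(commands=[-0.2,-0.05,0,0,0,0,0.3,0,0,0,0.4,0,0,0,0.3,0,0,0,0.1,0,0,0,0,0,0,0,0,0,0,0,0,0])

```text
time: 19.65
tool_pos: [637.9, 100.8, 134.9]
tool_rot: [-178.7, 1.1, 81.6]
wrist_force: [0.6, 0.8, -1.9]
finger_gap: 39.7
```

```bash
python3 tgt.py 14
python3 - <<'E'
from workcell import cams
import cv2
from h import *
for n,(a,b,c,e) in dict(scene=(230,130,330,230),side=(290,90,390,200)).items():
    d=cams.get_image(n); np.savez(n+"16.npz",**d); cv2.imwrite(f"pics/{n}16.png",cv2.resize(d["image"][b:e,a:c],None,fx=5.4,fy=5.4,interpolation=cv2.INTER_CUBIC))
d=cams.get_image("wrist"); np.savez("wrist16.npz",**d)
E
python3 tgt.py 14;python3 cmp.py 16 112
```

```text
19.65 cap [637.2 100.9 112.4] yaw -8.41 tilt 0.85 F [ 0.6  0.8 -1.9] 39.7
need tool cm [0.11 0.12 0.04] turn -0.21
19.8 cap [637.3 101.  112.6] yaw -8.41 tilt 0.83 F [-0.2 -0.  -2.5] 39.5
need tool cm [0.1  0.11 0.06] turn -0.21
side housing z84-96 128 | -y end: x [-17.8  20.4] y [-49.1 -39.1] | +y end: x [] y []
side jointface 135 | -y end: x [-18.3  19.9] y [-48.2 -28.8] | +y end: x [] y []
side cap ear side 122 | -y end: x [-19.5  20.4] y [-49.8 -28.4] | +y end: x [] y []
side cap ear top 163 | -y end: x [-19.1  20.2] y [-49.7 -26.3] | +y end: x [-18.6  16.3] y [34.4 47.3]
scene housing z84-96 318 | -y end: x [-23.1   1.7] y [-45.5 -25.6] | +y end: x [-23.   11.6] y [25.1 47.2]
scene jointface 223 | -y end: x [-21.7   8.5] y [-46.2 -25.3] | +y end: x [-22.3  14.1] y [25.8 47. ]
scene cap ear side 205 | -y end: x [-23.4   4.9] y [-46.7 -26.2] | +y end: x [-23.2  12.9] y [25.6 46.1]
scene cap ear top 261 | -y end: x [-21.7  16.9] y [-47.6 -26.8] | +y end: x [-21.6  19.3] y [25.5 45.7]
wrist housing z84-96 231 | -y end: x [] y [] | +y end: x [-18.7  18.5] y [46.2 47.1]
wrist jointface 535 | -y end: x [] y [] | +y end: x [-18.8  18.7] y [27.3 47. ]
wrist cap ear side 606 | -y end: x [-4.7  4.6] y [-44.1 -40.5] | +y end: x [-18.9  18.9] y [30.2 46. ]
wrist cap ear top 3915 | -y end: x [-19.2  19.5] y [-45.4 -30.2] | +y end: x [-19.   19.5] y [25.8 45.9]
```

View pics/scene16.png

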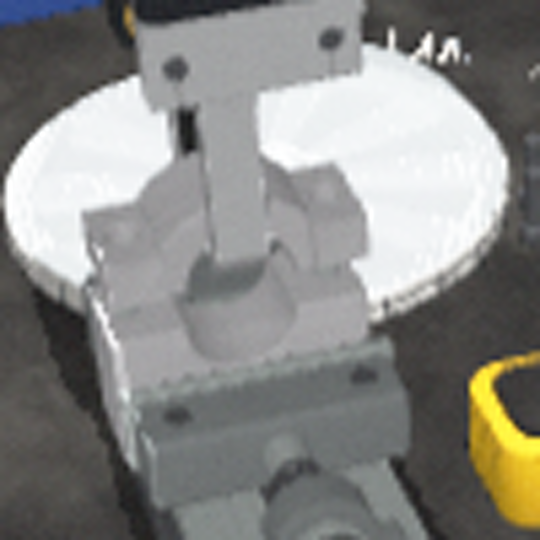

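View pics/side16.png

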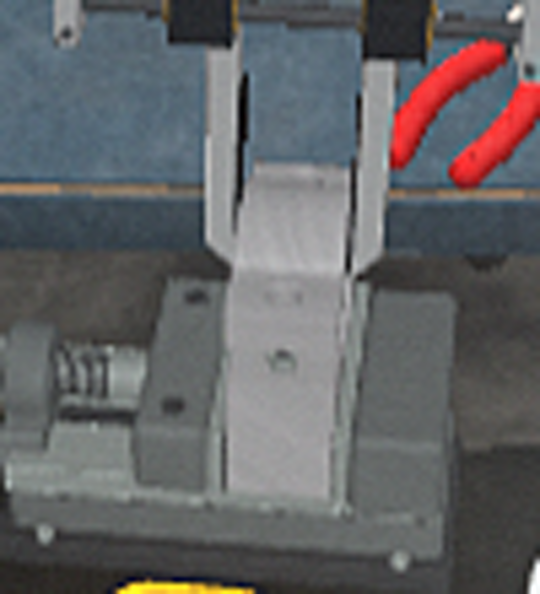

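Call:
arm_command(commands=[0.1,0.03,0.1,0.1,0,0,0,0,0,0,0,0,0,0,0,0,0,0,0,0])

```text
time: 20.22
tool_pos: [638.6, 102.1, 134.2]
tool_rot: [-178.7, 1.0, 81.5]
wrist_force: [-0.4, -0.0, -1.6]
finger_gap: 39.5
```

```bash
python3 tgt.py 14
python3 - <<'E'
from workcell import cams
import cv2
from h import *
for n in ("scene","side","wrist"):
    d=cams.get_image(n); np.savez(n+"17.npz",**d); cv2.imwrite(f"pics/{n}17.png",d["image"])
E
python3 tgt.py 14;python3 cmp.py 17 112
```

```text
20.22 cap [638.  102.2 111.7] yaw -8.51 tilt 0.81 F [-0.4 -0.  -1.6] 39.5
need tool cm [-0.03  0.07 -0.03] turn -0.31
20.37 cap [638.  102.2 111.7] yaw -8.51 tilt 0.81 F [ 0.3  0.9 -1.9] 39.6
need tool cm [-0.03  0.07 -0.03] turn -0.31
side housing z84-96 127 | -y end: x [-18.   20.4] y [-49.  -38.8] | +y end: x [] y []
side jointface 137 | -y end: x [-18.   19.8] y [-48.9 -27.7] | +y end: x [] y []
side cap ear side 120 | -y end: x [-17.8  20.7] y [-48.9 -31.4] | +y end: x [] y []
side cap ear top 208 | -y end: x [-18.1  20.4] y [-48.5 -26.1] | +y end: x [-18.5  18.5] y [34.8 48.3]
scene housing z84-96 329 | -y end: x [-22.9  -1.5] y [-45.6 -25.9] | +y end: x [-22.8  10. ] y [25.5 47.2]
scene jointface 200 | -y end: x [-21.5  -1.1] y [-46.3 -26. ] | +y end: x [-21.8   8.9] y [25.9 46.8]
scene cap ear side 229 | -y end: x [-22.6   9.9] y [-46.6 -26.6] | +y end: x [-22.7  14.9] y [25.9 47.5]
scene cap ear top 218 | -y end: x [-21.9  18.3] y [-46.1 -25.6] | +y end: x [-21.6  17.1] y [25.6 47.4]
wrist housing z84-96 239 | -y end: x [] y [] | +y end: x [-18.4  18.7] y [46.4 47.2]
wrist jointface 336 | -y end: x [] y [] | +y end: x [-18.4  18.4] y [28.6 47.1]
wrist cap ear side 622 | -y end: x [-4.5  5.3] y [-42.9 -38.6] | +y end: x [-17.9  19.3] y [31.6 47.3]
wrist cap ear top 3932 | -y end: x [-18.7  20. ] y [-44.1 -28.8] | +y end: x [-18.5  20.1] y [26.9 47.1]
```

View pics/side17.png

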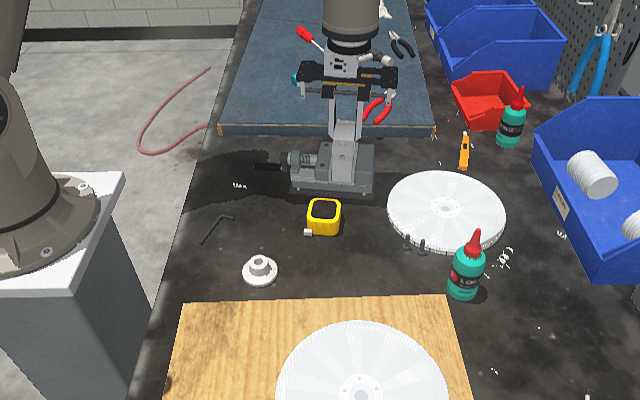

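The cap is held at (340,135), centred over the housing to within about 1 mm and about 14 mm up. The tape, hub, hex key and screws are where they were. Handing in.

```bash
python3 -c "
from workcell import manip
print(manip.close_job())"
```

```text
the job is handed in; nothing more can be done
None
```

I clamped the lower half in the vise and left the cap held level over its dowels, and handed the job in at 20.4 s of the 69 s allowed. No verdict was reported.

**Clamping:**
- I turned the crank clockwise until it resisted with about 40 N at the grip. That is well past the 14 N given as firm.
- Part way round, the fingers slid up the grip near the bottom of the turn, with a wrist force of about 69 N, so I re-gripped lower and went on.
- On release the crank sprang back about 2.5 rad to near the bottom of its circle and stayed there. By my estimate that is still about 0.7 rad past the point where the jaw meets the housing.
- I could not measure the jaw's contact force. The evidence for a tight hold is that the jaw and housing look closed up and the housing is at its home position.
- The jaw moved only about 6.5 mm, against 8.4 mm reckoned from the crank angle. I concluded the vise was already partly closed at the start.

**Cap, at the last check:**

| Check | Measured | Allowed |
|---|---|---|
| Off centre from the joint face | about 1 mm | 4 mm |
| Height above the joint face | about 14 mm | 6.5 to 22 mm |
| Turned from the housing | about 0.3° | 5° |
| Tilt | about 0.8° | 5° |

- The grip was steady at a 39.6 mm finger opening. The wrist force was about 2 N, close to the cap's own weight, so there was no sign of it touching anything.
- The arm-based and camera positions of the cap differed by up to about 1 mm.

**Other things:** in the last side picture the tape measure, hub, hex key and screws looked to be where they started; I did not measure them.

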